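Clear the drying board and crib the composite bars on it

TASK

First clear the plywood drying board: pack the two round jars and the square tin from it upright into the blue tub, side by side in one row, all standing flat on its floor. Then set all the brown bars from the grey mat up to dry on the board as a crosswise tower: two bars lying flat on the two green stripes, the next two squarely across them and just as far apart, and so on, two to a layer; if the count is odd the last bar lies alone on top, crosswise, in either place or in the middle. Leave the bottle, the tape and the spool where they are.

Things in the scene. Friction and masses are not known exactly. Their poses are not given: they have to be found in the camera images.
- board: fixed plywood drying board, 200 x 200 x 6 mm, may be turned; origin at the centre of its UNDERSIDE (its top is at z = 6 mm). Two painted green stripes, each 130 x 24 mm, run along its y axis at x = -36 mm and x = +36 mm, centred on y = 0: they show where the two bars of the lowest layer lie
- tub: fixed shallow blue plastic tub, open on top, 180 (its x) x 72 (its y) x 24 mm high outside, walls and floor 4 mm, so 172 x 64 mm inside; origin at the centre of its underside. The three containers fit in one row along its x, in any order (widths add to 156 mm); they stand out above the rim: hold them near the top, across the tub
- sheet: fixed grey work mat lying on the table, 300 x 320 x 4 mm, origin at the centre of its underside; the bars start on it
- bar1: pressed brown fibreboard test bar, a box 130 x 24 x 18 mm (x, y, z), about 50 g; origin at its centre, x along its length. Starts flat on the grey mat, any of the six bars may be absent; they are all alike and interchangeable
- bar2: pressed brown fibreboard test bar, a box 130 x 24 x 18 mm (x, y, z), about 50 g; origin at its centre, x along its length. Starts flat on the grey mat, any of the six bars may be absent; they are all alike and interchangeable
- bar3: pressed brown fibreboard test bar, a box 130 x 24 x 18 mm (x, y, z), about 50 g; origin at its centre, x along its length. Starts flat on the grey mat, any of the six bars may be absent; they are all alike and interchangeable
- bar4: pressed brown fibreboard test bar, a box 130 x 24 x 18 mm (x, y, z), about 50 g; origin at its centre, x along its length. Starts flat on the grey mat, any of the six bars may be absent; they are all alike and interchangeable
- bar5: pressed brown fibreboard test bar, a box 130 x 24 x 18 mm (x, y, z), about 50 g; origin at its centre, x along its length. Starts flat on the grey mat, any of the six bars may be absent; they are all alike and interchangeable
- bar6: pressed brown fibreboard test bar, a box 130 x 24 x 18 mm (x, y, z), about 50 g; origin at its centre, x along its length. Starts flat on the grey mat, any of the six bars may be absent; they are all alike and interchangeable
- jar_white: squat round white jar with a red lid, straight sided, 56 mm across, 54 mm high, about 200 g, starts upright on the plywood board; origin at the centre of its underside, z up its axis
- jar_amber: squat round amber jar with a black lid, straight sided, 48 mm across, 60 mm high, about 200 g, starts upright on the plywood board; origin at the centre of its underside, z up its axis
- tin: square aluminium tin with a blue lid, 52 x 52 mm, 56 mm high, sides along its x and y axes, about 200 g, starts upright on the plywood board; origin at the centre of its underside, z up its axis
- water: bystander: small clear water bottle with blue cap, 66 mm across, 115 mm high, standing; origin at the centre of its underside; not to be disturbed
- tape: bystander: roll of brown tape lying flat, 90 mm across, 48 mm high; origin at the centre of its underside; not to be disturbed
- spool: bystander: white thread spool standing on end, 42 mm across, 60 mm high; origin at the centre of its underside; not to be disturbed
- place1a (a point): point fixed to the board: where the centre of a bar belongs, tower layer 1 (from below), bar lying along the board's y axis; in the board's frame at (-36, 0, 15) mm
- place1b (a point): point fixed to the board: where the centre of a bar belongs, tower layer 1 (from below), bar lying along the board's y axis; in the board's frame at (36, 0, 15) mm
- place2a (a point): point fixed to the board: where the centre of a bar belongs, tower layer 2 (from below), bar lying along the board's x axis; in the board's frame at (0, -36, 33) mm
- place2b (a point): point fixed to the board: where the centre of a bar belongs, tower layer 2 (from below), bar lying along the board's x axis; in the board's frame at (0, 36, 33) mm
- place3a (a point): point fixed to the board: where the centre of a bar belongs, tower layer 3 (from below), bar lying along the board's y axis; in the board's frame at (-36, 0, 51) mm
- place3b (a point): point fixed to the board: where the centre of a bar belongs, tower layer 3 (from below), bar lying along the board's y axis; in the board's frame at (36, 0, 51) mm
- top_middle (a point): point fixed to the board: where the centre of a bar belongs, tower layer 3, middle, if it has one bar only (from below), bar lying along the board's y axis; in the board's frame at (0, 0, 51) mm

How it is judged:
By the outcome, as a careful person would: the job done as asked, in the order asked, and still so for the second after the job is handed in, with the robot touching nothing.
Of bar1, bar2, bar3, bar4, bar5, bar6 only 4 to 6 are there at a start; the rules pass over those that are not, and their reading is None.
At some moment in a run one of jar_white, jar_amber, tin may be knocked a few centimetres aside while the robot is not near it.
Once in a run the grip may slacken for a moment while it holds something.
It also fails if it takes over 210 s, if anything falls off the work surface, if the arm or the gripper's body presses on something with over 40 N, if the wrist force passes 120 N, or if a joint passes its speed limit or range.

ROBOT

A 7-joint arm with a two-finger parallel gripper is mounted at the origin on the work surface. World frame = base frame: x ahead of the robot, y to its left, z up, the work surface at z = 0. Lengths are in m, angles in rad, forces in N, time in s.
With the tool pointing down it reaches from about 0.35 to 0.9 m from the base axis. Payload 19.9 kg.
Tool frame: the origin (TCP) lies on the centre line of the jaws, within the pads' length; the fingertips stand 19 mm ahead of it and the grasp point (between the pads) is the TCP (tip_extent is the distance from the TCP to the fingertips, in m); z points along the fingers, y is the direction in which the jaws open and shut (so a half turn about z gives the same grasp; the last joint's range is limited). The gripper opens to 94 mm and grips with 3 to 60 N. Pads are 16 mm wide; open, the fingers measure 119 mm over their backs; the gripper's body (75 mm by 177 mm) begins 78 mm behind the grasp point.
Start: joints at [1.131, 0.417, -0.01, 1.614, 0.005, 1.111, -0.053], TCP at [0.242, -0.576, 0.224] pointing down, gripper open.
Joint ranges: [-2.81, 2.81], [-0.39, 2.02], [-1.27, 1.25], [0.06, 2.57], [-1.19, 4.33], [0.19, 2], [-2.82, 2.82]. Speed limits (rad/s): [1.89, 1.89, 2.39, 2.39, 3.01, 3.01, 3.01].

INTERFACE

Orientations are given as [roll, pitch, yaw] about the fixed x, y, z axes, in that order (R = Rz(yaw) Ry(pitch) Rx(roll)).
In Python, from workcell import state, grab_frame, camera_info, finish_job, tip_extent gives the robot as it stands.
- The arm moves only by the tool step_arm, never from a script. Its argument "rows" is a list of rows, each an object of numbers: "dx", "dy", "dz": the shift along the world's x, y, z in mm; "wx", "wy", "wz": the turn, a rotation vector about the world's x, y, z in rad. In form: [{"dx": .., "dy": .., "dz": .., "wx": .., "wy": .., "wz": ..}, ...]. A call has exactly 10 rows; each row is the pose to reach, as a shift and turn from the pose measured when the call began; what a row does not reach only later rows make up. A row lasts 1/10 s, in which the tool goes at most 50 mm and 8.59 degrees, less where a joint would pass 70% of its speed; a pose out of reach is approached as far as the arm can. A call with a gripper value outside its range is refused whole. "grip" is the gripper's target within -1 to 1 (shut at 1, half-way at 0, fully open at -1), set as the call begins (left out, the last holds). The fingers move at their own pace and stop on an object; the grip force is fixed at half the most. Time passes only in rows, so rows that repeat a pose let the fingers close, or fill a call up. It gives the time, the measured TCP pose, the force and the opening at its end, in the units of the state.
- state(): the state, without advancing time (a new reading comes with each control period).
- grab_frame(name): name is "scene" or "top"; returns (picture, depth): 480x640x3 uint8, red, green, blue; 480x640 float32, m along the optical axis (not along the pixel's ray), 0 where there is no reading.
- camera_info(name): a dict with "fovy" (degrees; the focal length in pixels is half the picture's height over the tangent of half this angle, whatever the lens; pixels are square), "cx", "cy" (the principal point, pixels), "view" (4x4, takes a point from world to camera coordinates). Camera axes: x right, y up, looking along -z (the intrinsics and any distortion apply to the point x, -y, -z); pixel columns grow to the right and rows downward; lengths in m; the calibration is good to about 2 mm. A picture is of the moment at which its call begins. camera_info takes no time and is no camera call.
- finish_job(): hands the job in, once; it reports no verdict.
The state is a dict: "time_s": time; "joint_pos": joint angles; "qd": joint speeds; "joint_torque": joint torques, N m; "ee_pos": TCP position; "ee_rot": TCP orientation; "wrist_force": force on the tool from outside, world axes, zero at the start; "ft_torque": the same for the moment, N m; "opening": opening from 0.0 (shut) to 1.0 (fully open).
Only numpy, scipy, OpenCV 4.12 (cv2) and the standard library are available. Lean on these libraries where they do the work, as an engineer would, in place of code of your own. Each camera call takes 0.05 s, during which the arm holds its last target.

## Working session

There is one attempt and no reset: what is moved stays moved. The work goes in short steps, Python scripts to look and compute and a tool call to move; the robot and the scene stay as the last step left them, time stands still between calls to the robot, and variables do not carry over. Pictures are saved under pics/ and viewed, and the job is handed in when it is done.

Besides the shell and the picture viewer there is one more tool, called after "Emit:" by a JSON object that holds its "fn" and its "kwargs". step_arm: Moves the arm, as the interface text tells. Its arguments: {"type":"object","properties":{"rows":{"type":"array"},"grip":{"type":"number"}},"required":["rows"]}

```bash
ls; mkdir -p pics; python3 - <<'E'
from workcell import *
import cv2
print(state()); 
for n in("scene","top"):
    p,d=grab_frame(n); cv2.imwrite(f"pics/{n}0.png",p[:,:,::-1]); print(n,camera_info(n)); import numpy as np; np.savez(f"pics/{n}0.npz",p=p,d=d)
E
```

```text
pics
{'time_s': 0.0, 'joint_pos': array([ 1.13152702,  0.41797423, -0.01029558,  1.61417372,  0.00469861,
        1.11068336, -0.05300428]), 'qd': array([ 9.08857868e-04,  8.03017145e-04, -7.39437610e-04, -1.23096159e-03,
        2.19131902e-04, -4.86114243e-04, -8.49828461e-05]), 'joint_torque': array([ 1.10827030e-03, -8.51241302e+01,  6.39442876e-01, -4.25992405e+01,
       -4.87882644e-02,  1.85885135e-02,  1.87585274e-04]), 'ee_pos': array([ 0.2419516 , -0.57588636,  0.22382534]), 'ee_rot': array([-3.14038121e+00,  9.27244047e-05,  3.97765929e-01]), 'wrist_force': array([-0.26541169, -0.09880996, -0.65169815]), 'ft_torque': array([-0.00296382,  0.00787611,  0.01203941]), 'opening': 0.9972423674351205}
scene {'fovy': 54.92181612664848, 'cx': 313.2270967181255, 'cy': 244.18525510534823, 'view': array([[ 0.75182544,  0.65930617, -0.00859526, -0.40860011],
       [-0.52370221,  0.60501123,  0.59974778,  0.27053715],
       [ 0.40061764, -0.44640429,  0.80014294, -1.30385505],
       [ 0.        ,  0.        ,  0.        ,  1.        ]])}
top {'fovy': 55.73147422910294, 'cx': 319.04238200047257, 'cy': 244.59801651129033, 'view': array([[ 0.00949842, -0.9999484 , -0.00360352, -0.02294038],
       [ 0.98626018,  0.0087739 ,  0.16496626, -0.58511689],
       [-0.16492613, -0.00512093,  0.98629263, -0.95845614],
       [ 0.        ,  0.        ,  0.        ,  1.        ]])}
```

View pics/top0.png

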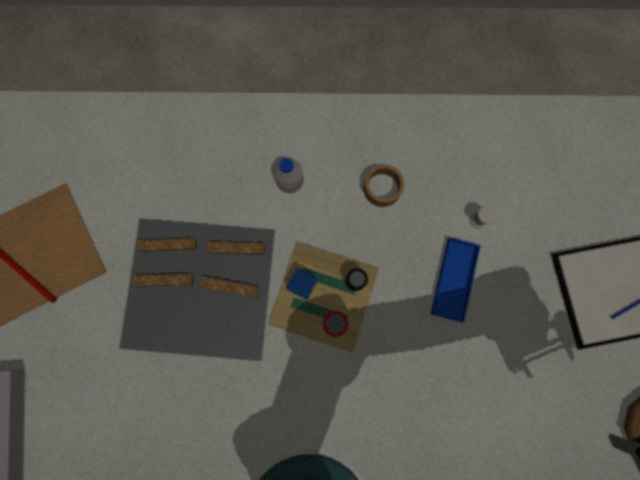

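View pics/scene0.png

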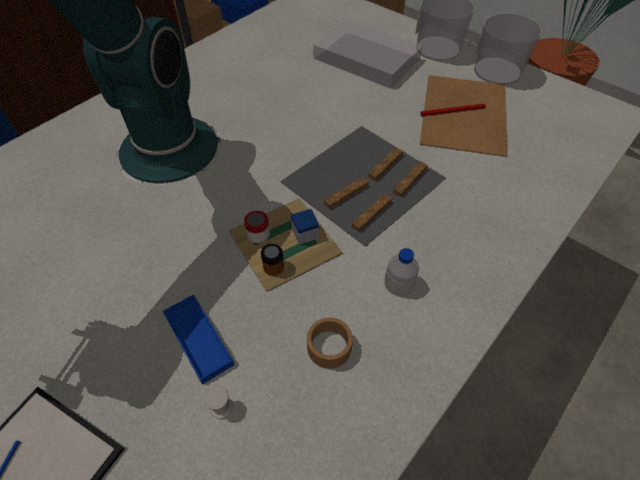

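```bash
cat > h.py <<'E'
import numpy as np, cv2
from workcell import *
def K(n):
    c=camera_info(n); f=240/np.tan(np.radians(c["fovy"]/2)); return f,c["cx"],c["cy"],np.array(c["view"])
def ray(n,u,v):
    f,cx,cy,V=K(n); u=np.asarray(u,float);v=np.asarray(v,float)
    d=np.stack([(u-cx)/f,-(v-cy)/f,-np.ones_like(u)],-1)
    R=V[:3,:3]; return -R.T@V[:3,3], d@R
def plane(n,u,v,z):
    o,d=ray(n,u,v); t=(z-o[2])/d[...,2]; return o+d*t[...,None]
def cloud(n,dep):
    v,u=np.mgrid[:480,:640]; o,d=ray(n,u,v); return o+d*dep[...,None]   # d has unit depth
def proj(n,P):
    f,cx,cy,V=K(n); p=np.asarray(P)@V[:3,:3].T+V[:3,3]; return np.stack([cx+f*p[...,0]/-p[...,2],cy-f*p[...,1]/-p[...,2]],-1)
def grab(n,name):
    p,d=grab_frame(n); np.savez(f"pics/{name}.npz",p=p,d=d); cv2.imwrite(f"pics/{name}.png",p[:,:,::-1]); return p,d
def hsv(p): return cv2.cvtColor(p,cv2.COLOR_RGB2HSV)
def comps(m,amin=40):
    k,l,s,c=cv2.connectedComponentsWithStats(m.astype(np.uint8)); return [(l==i) for i in range(1,k) if s[i,4]>=amin]
def rect(n,m,z):
    v,u=np.nonzero(m); P=plane(n,u,v,z)[:,:2]; return cv2.minAreaRect((P*1000).astype(np.float32)),P.mean(0)*1000
E
python3 - <<'E'
from h import *
for n in("top","scene"):
    a=np.load(f"pics/{n}0.npz");p,d=a["p"],a["d"];H=hsv(p);C=cloud(n,d)
    print(n,(d>0).mean(), "table z",np.median(C[300:330,60:100,2]) if n=="top" else np.median(C[400:440,300:330,2]))
    crop=p[150:380,110:510] if n=="top" else p[120:430,140:460]
    cv2.imwrite(f"pics/{n}0c.png",cv2.resize(np.clip(crop[:,:,::-1].astype(float)*1.6,0,255).astype(np.uint8),None,fx=1.9,fy=1.9,interpolation=cv2.INTER_CUBIC))
a=np.load("pics/top0.npz");p,d=a["p"],a["d"];H=hsv(p)
for (u,v) in [(165,245),(165,280),(200,320),(350,300),(455,280),(302,283),(326,281),(310,305),(336,323),(356,280),(325,323),(370,270)]: print(u,v,H[v,u],p[v,u],np.round(cloud("top",d)[v,u]*1000))
E
```

```text
top 0.9960774739583333 table z 0.000815546579440718
scene 0.9960546875 table z -0.0006917678502172953
165 245 [ 16 150  75] [75 55 31] [585. 333.  26.]
165 280 [ 15 145  74] [74 53 32] [506. 328.  25.]
200 320 [45  8 63] [62 63 61] [418. 249.   7.]
350 300 [ 19 101 106] [106  91  64] [466. -89.   6.]
455 280 [110 207 100] [ 19  47 100] [ 513. -329.    5.]
302 283 [108 186  74] [20 42 74] [499.  18.  63.]
326 281 [ 72 119  60] [32 60 43] [508. -34.   7.]
310 305 [ 74 131  37] [18 37 27] [454.   2.   9.]
336 323 [105  27  38] [34 36 38] [414. -55.  62.]
356 280 [78 20 64] [59 64 62] [506. -98.  64.]
325 323 [  1 182  56] [56 17 16] [414. -32.  60.]
370 270 [ 20 114  98] [98 84 54] [ 535. -135.    3.]
```

View pics/top0c.png

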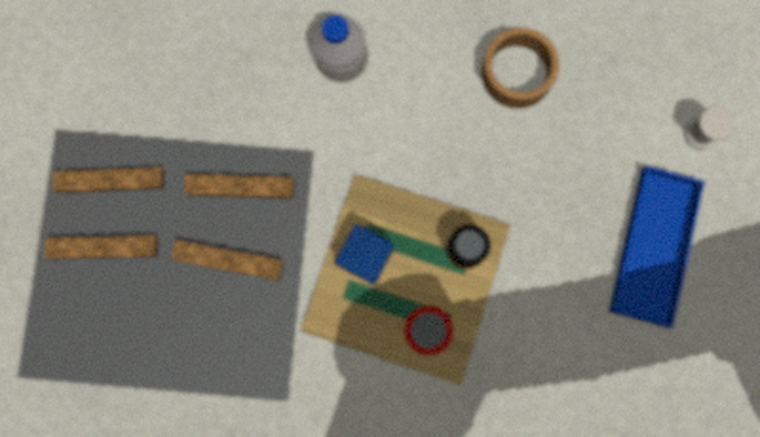

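```bash
cat > meas.py <<'E'
from h import *
def run(name,n="top"):
    a=np.load(f"pics/{name}.npz");p,d=a["p"],a["d"];H=hsv(p);h,s,v=[H[...,i].astype(int) for i in range(3)];C=cloud(n,d)
    X,Y,Z=C[...,0],C[...,1],C[...,2]; W=(d>0)&(X>.3)&(X<.85)&(Y>-.5)&(Y<.5)
    f=lambda r:(np.round(r[0],0),np.round(r[1],0),round(r[2],1))
    print("== bars (z by depth)")
    for m in comps(W&(h<24)&(s>105)&(Z>.012)&(Z<.085)&(h>8)&(v>25),100):
        z=np.median(Z[m]); r,c=rect(n,m,round(z,3)); print(f(r),"mean",c.round(),"z",round(z*1000),m.sum())
    print("== board"); 
    m=W&(h>13)&(h<28)&(s>70)&(Z<.014); m=cv2.morphologyEx(m.astype(np.uint8),cv2.MORPH_OPEN,np.ones((3,3)))
    for m in comps(m,800): r,c=rect(n,m,.006); print(f(r),c.round(),m.sum())
    print("== green")
    for m in comps(W&(h>55)&(h<88)&(s>85)&(Z<.015),40): r,c=rect(n,m,.006); print(f(r),c.round(),m.sum())
    print("== blue")
    for m in comps(W&(h>100)&(h<120)&(s>140),60):
        z=np.median(Z[m]); z2=np.percentile(Z[m],90); 
        for zz in (.024,.058): r,c=rect(n,m,zz); print("plane",zz,f(r),c.round(),m.sum(),"z",round(z*1e3),round(z2*1e3))
    print("== raised")
    for m in comps(W&(Z>.04),60):
        zt=np.percentile(Z[m],85); mm=m&(Z>zt-.012); 
        P=C[mm][:,:2]*1000; (cc,rr)=cv2.minEnclosingCircle(P.astype(np.float32))
        hull=cv2.minAreaRect(P.astype(np.float32)); q=np.median(p[mm],0); print("ztop",round(zt*1e3),"circ",np.round(cc),round(rr),"rect",f(hull),"px",np.argwhere(m).mean(0)[::-1].round(),q,m.sum())
if __name__=="__main__":
    import sys; run(*sys.argv[1:])
E
python3 meas.py top0; echo; python3 meas.py scene0 scene
```

```text
== bars (z by depth)
(array([ 724., -162.]), array([85., 96.]), 71.2) mean [ 726. -163.] z 46 591
(array([588., 330.]), array([ 25., 130.]), 3.3) mean [587. 331.] z 23 600
(array([581., 173.]), array([128.,  25.]), 88.7) mean [581. 172.] z 23 592
(array([507., 333.]), array([ 24., 131.]), 2.1) mean [507. 334.] z 23 610
(array([493., 183.]), array([129.,  24.]), 79.8) mean [493. 183.] z 23 590
== board
(array([475., -29.]), array([199., 199.]), 72.2) [473. -28.] 5072
== green
(array([510., -38.]), array([120.,  19.]), 72.0) [509. -42.] 291
(array([448.,   2.]), array([82., 19.]), 73.1) [448.   3.] 288
== blue
plane 0.024 (array([778.,  62.]), array([29., 28.]), 1.1) [778.  62.] 139 z 115 117
plane 0.058 (array([766.,  59.]), array([29., 27.]), 1.1) [766.  59.] 139 z 115 117
plane 0.024 (array([ 514., -324.]), array([ 73., 178.]), 75.2) [ 513. -324.] 2522 z 5 22
plane 0.058 (array([ 511., -314.]), array([ 71., 172.]), 75.2) [ 510. -314.] 2522 z 5 22
plane 0.024 (array([502.,  21.]), array([50., 52.]), 61.3) [502.  21.] 499 z 63 65
plane 0.058 (array([500.,  19.]), array([48., 50.]), 61
[... 1947 characters left out ...]
d
ztop 63 circ [500.  19.] 35 rect (array([500.,  20.]), array([52., 55.]), 62.7) px [305. 222.] [19. 41. 73.] 522
ztop 61 circ [416. -52.] 30 rect (array([414., -54.]), array([55., 56.]), 81.2) px [256. 222.] [54.  22.5 21. ] 469
ztop 67 circ [512. -99.] 25 rect (array([511., -99.]), array([46., 48.]), 44.3) px [272. 255.] [22. 22. 21.] 443
ztop 112 circ [749.  55.] 16 rect (array([749.,  54.]), array([30., 29.]), 70.1) px [403. 269.] [ 18.  46. 103.] 949
ztop 49 circ [ 730. -164.] 45 rect (array([ 730., -164.]), array([88., 89.]), 41.3) px [329. 339.] [105.  77.  50.] 651
ztop 61 circ [ 656. -389.] 21 rect (array([ 656., -388.]), array([41., 40.]), 39.8) px [217. 398.] [130. 122. 116.] 438
```

Emit:
{"fn": "step_arm", "kwargs": {"grip": -1, "rows": [{"dx": 10,"dy": 30,"wz": -0.06},{"dx": 23,"dy": 70,"wz": -0.13},{"dx": 36,"dy": 110,"wz": -0.2},{"dx": 50,"dy": 152,"wz": -0.28},{"dx": 64,"dy": 194,"wz": -0.36},{"dx": 78,"dy": 236,"wz": -0.44},{"dx": 92,"dy": 278,"wz": -0.52},{"dx": 106,"dy": 320,"wz": -0.6},{"dx": 120,"dy": 362,"wz": -0.65},{"dx": 130,"dy": 390,"wz": -0.656}]}}

```text
invalid input
```

Emit:
{"fn": "step_arm", "kwargs": {"grip": -1, "rows": [{"dx": 10,"dy": 30,"dz": 0,"wx": 0,"wy": 0,"wz": -0.06},{"dx": 23,"dy": 70,"dz": 0,"wx": 0,"wy": 0,"wz": -0.13},{"dx": 36,"dy": 110,"dz": 0,"wx": 0,"wy": 0,"wz": -0.2},{"dx": 50,"dy": 152,"dz": 0,"wx": 0,"wy": 0,"wz": -0.28},{"dx": 64,"dy": 194,"dz": 0,"wx": 0,"wy": 0,"wz": -0.36},{"dx": 78,"dy": 236,"dz": 0,"wx": 0,"wy": 0,"wz": -0.44},{"dx": 92,"dy": 278,"dz": 0,"wx": 0,"wy": 0,"wz": -0.52},{"dx": 106,"dy": 320,"dz": 0,"wx": 0,"wy": 0,"wz": -0.6},{"dx": 120,"dy": 362,"dz": 0,"wx": 0,"wy": 0,"wz": -0.65},{"dx": 130,"dy": 390,"dz": 0,"wx": 0,"wy": 0,"wz": -0.656}]}}

```text
time_s: 1.1
ee_pos: [0.3723, -0.1832, 0.2239]
ee_rot: [-3.141, 0.0, -0.258]
wrist_force: [0.3, -1.3, -0.2]
opening: 0.998
```

```bash
python3 - <<'E'
from h import *; grab("top","t1"); grab("scene","s1")
E
python3 meas.py t1|sed -n '/raised/,$p'; python3 meas.py s1 scene|sed -n '/raised/,$p'
```

```text
== raised
ztop 114 circ [747.  54.] 16 rect (array([747.,  53.]), array([28., 29.]), 90.0) px [288. 173.] [ 21.   48.  102.5] 763
ztop 50 circ [ 729. -165.] 45 rect (array([ 729., -165.]), array([88., 89.]), 75.8) px [385. 183.] [101.  77.  51.] 485
ztop 62 circ [ 655. -390.] 21 rect (array([ 655., -389.]), array([40., 41.]), 82.9) px [487. 214.] [127. 123. 114.] 279
ztop 65 circ [499.  18.] 34 rect (array([499.,  19.]), array([52., 52.]), 62.2) px [302. 283.] [13. 28. 48.] 586
ztop 69 circ [ 509. -100.] 24 rect (array([ 509., -100.]), array([45., 47.]), 0.6) px [357. 279.] [30. 29. 24.] 407
ztop 630 circ [ 313. -160.] 60 rect (array([ 318., -162.]), array([109.,  67.]), 74.3) px [466. 390.] [20. 38. 37.] 22358
ztop 63 circ [414. -55.] 28 rect (array([413., -54.]), array([53., 53.]), 0.4) px [336. 323.] [69. 53. 45.] 542
== raised
ztop 575 circ [ 374. -180.] 72 rect (array([ 385., -187.]), array([126.,  98.]), 55.7) px [148.  85.] [24. 42. 42.] 14886
ztop 63 circ [500.  20.] 35 rect (array([500.,  20.]), array([53., 54.]), 62.7) px [305. 222.] [11. 24. 44.] 529
ztop 61 circ [414. -54.] 29 rect (array([415., -54.]), array([55., 56.]), 80.8) px [256. 222.] [64.  34.  31.5] 467
ztop 67 circ [511. -99.] 25 rect (array([ 511., -100.]), array([46., 49.]), 44.2) px [272. 255.] [13. 14. 14.] 443
ztop 112 circ [748.  54.] 16 rect (array([749.,  54.]), array([30., 30.]), 19.5) px [403. 269.] [ 16.5  45.  102. ] 954
ztop 48 circ [ 730. -164.] 46 rect (array([ 730., -164.]), array([89., 89.]), 54.9) px [330. 339.] [104.  76.  50.] 649
ztop 61 circ [ 656. -389.] 21 rect (array([ 656., -389.]), array([40., 40.]), 34.8) px [216. 398.] [129. 121. 115.] 438
```

Emit:
{"fn": "step_arm", "kwargs": {"grip": -1, "rows": [{"dx": 10,"dy": 30,"dz": 0,"wx": 0,"wy": 0,"wz": 0},{"dx": 21,"dy": 65,"dz": 0,"wx": 0,"wy": 0,"wz": 0},{"dx": 32,"dy": 100,"dz": 0,"wx": 0,"wy": 0,"wz": 0},{"dx": 42,"dy": 129,"dz": -20,"wx": 0,"wy": 0,"wz": 0},{"dx": 42,"dy": 129,"dz": -50,"wx": 0,"wy": 0,"wz": 0},{"dx": 42,"dy": 129,"dz": -80,"wx": 0,"wy": 0,"wz": 0},{"dx": 42,"dy": 129,"dz": -100,"wx": 0,"wy": 0,"wz": 0},{"dx": 42,"dy": 129,"dz": -110,"wx": 0,"wy": 0,"wz": 0},{"dx": 42,"dy": 129,"dz": -110,"wx": 0,"wy": 0,"wz": 0},{"dx": 42,"dy": 129,"dz": -110,"wx": 0,"wy": 0,"wz": 0}]}}

```text
time_s: 2.2
ee_pos: [0.4154, -0.0539, 0.1146]
ee_rot: [-3.14, -0.001, -0.254]
wrist_force: [0.5, -0.7, -0.4]
opening: 0.999
```

Emit:
{"fn": "step_arm", "kwargs": {"grip": -1, "rows": [{"dx": -1,"dy": 0,"dz": -15,"wx": 0,"wy": 0,"wz": 0},{"dx": -1,"dy": 0,"dz": -35,"wx": 0,"wy": 0,"wz": 0},{"dx": -1,"dy": 0,"dz": -50,"wx": 0,"wy": 0,"wz": 0},{"dx": -1,"dy": 0,"dz": -60,"wx": 0,"wy": 0,"wz": 0},{"dx": -1,"dy": 0,"dz": -65,"wx": 0,"wy": 0,"wz": 0},{"dx": -1,"dy": 0,"dz": -65,"wx": 0,"wy": 0,"wz": 0},{"dx": -1,"dy": 0,"dz": -65,"wx": 0,"wy": 0,"wz": 0},{"dx": -1,"dy": 0,"dz": -65,"wx": 0,"wy": 0,"wz": 0},{"dx": -1,"dy": 0,"dz": -65,"wx": 0,"wy": 0,"wz": 0},{"dx": -1,"dy": 0,"dz": -65,"wx": 0,"wy": 0,"wz": 0}]}}

```text
time_s: 3.2
ee_pos: [0.4145, -0.0539, 0.0499]
ee_rot: [-3.14, -0.001, -0.254]
wrist_force: [-0.5, 0.6, 0.1]
opening: 1.0
```

Emit:
{"fn": "step_arm", "kwargs": {"grip": 1, "rows": [{"dx": 0,"dy": 0,"dz": 0,"wx": 0,"wy": 0,"wz": 0},{"dx": 0,"dy": 0,"dz": 0,"wx": 0,"wy": 0,"wz": 0},{"dx": 0,"dy": 0,"dz": 0,"wx": 0,"wy": 0,"wz": 0},{"dx": 0,"dy": 0,"dz": 0,"wx": 0,"wy": 0,"wz": 0},{"dx": 0,"dy": 0,"dz": 0,"wx": 0,"wy": 0,"wz": 0},{"dx": 0,"dy": 0,"dz": 0,"wx": 0,"wy": 0,"wz": 0},{"dx": 0,"dy": 0,"dz": 0,"wx": 0,"wy": 0,"wz": 0},{"dx": 0,"dy": 0,"dz": 0,"wx": 0,"wy": 0,"wz": 0},{"dx": 0,"dy": 0,"dz": 0,"wx": 0,"wy": 0,"wz": 0},{"dx": 0,"dy": 0,"dz": 0,"wx": 0,"wy": 0,"wz": 0}]}}

```text
time_s: 4.2
ee_pos: [0.4145, -0.0539, 0.0499]
ee_rot: [-3.14, -0.001, -0.254]
wrist_force: [-0.2, 0.5, 0.4]
opening: 0.588
```

Emit:
{"fn": "step_arm", "kwargs": {"grip": 1, "rows": [{"dx": 0,"dy": 0,"dz": 10,"wx": 0,"wy": 0,"wz": 0},{"dx": 0,"dy": 0,"dz": 25,"wx": 0,"wy": 0,"wz": 0},{"dx": 0,"dy": 0,"dz": 40,"wx": 0,"wy": 0,"wz": 0},{"dx": 2,"dy": -10,"dz": 40,"wx": 0,"wy": 0,"wz": 0},{"dx": 6,"dy": -32,"dz": 40,"wx": 0,"wy": 0,"wz": 0},{"dx": 11,"dy": -60,"dz": 40,"wx": 0,"wy": 0,"wz": 0},{"dx": 17,"dy": -90,"dz": 40,"wx": 0,"wy": 0,"wz": 0},{"dx": 23,"dy": -120,"dz": 40,"wx": 0,"wy": 0,"wz": 0},{"dx": 28,"dy": -145,"dz": 40,"wx": 0,"wy": 0,"wz": 0},{"dx": 31,"dy": -160,"dz": 40,"wx": 0,"wy": 0,"wz": 0}]}}

```text
time_s: 5.2
ee_pos: [0.4452, -0.2165, 0.0894]
ee_rot: [-3.141, -0.001, -0.256]
wrist_force: [0.2, -0.5, -1.3]
opening: 0.591
```

```bash
python3 - <<'E'
from h import *; p,d=grab("scene","s2"); grab("top","t2"); print(state()["ee_pos"],state()["opening"])
cv2.imwrite("pics/s2c.png",cv2.resize(p[180:420,120:440,::-1],None,fx=2.4,fy=2.4))
E
```

```text
[ 0.44526452 -0.21588144  0.08942492] 0.5925554288843888
```

View pics/s2c.png

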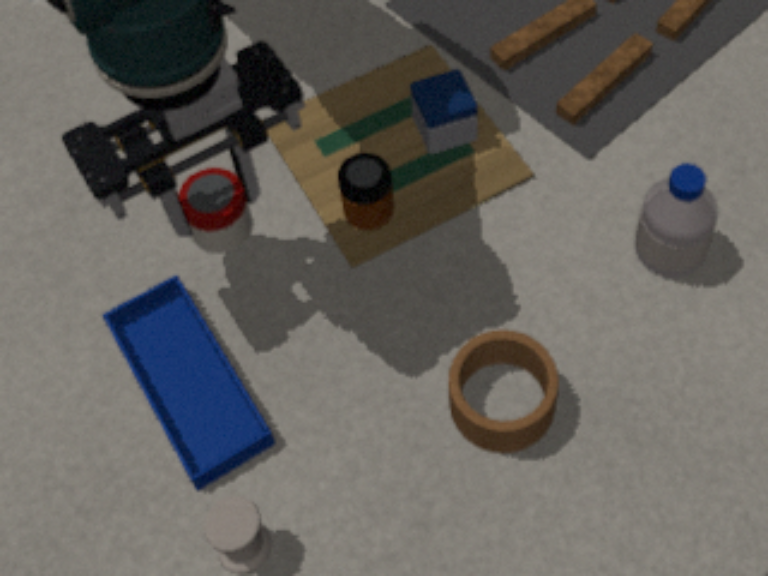

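```bash
python3 - <<'E'
from h import *
for n,f in(("top","t2"),("scene","s2")):
    a=np.load(f"pics/{f}.npz");p,d=a["p"],a["d"];H=hsv(p);h,s,v=[H[...,i].astype(int) for i in range(3)];C=cloud(n,d)
    m=((h<6)|(h>174))&(s>130)&(C[...,2]>.05)&(C[...,2]<.15)&(C[...,0]>.3)
    for c in comps(m,20):
        r,mm=rect(n,c,.0994); print(n,np.round(r[0]),np.round(r[1]),mm.round(),c.sum())
    # tub: rim points by depth
    m=(h>100)&(h<120)&(s>140)&(C[...,0]<.65)&(C[...,1]<-.2); P=C[m&(C[...,2]>.015)][:,:2]*1000
    r=cv2.minAreaRect(P.astype(np.float32)); print("rim",r,np.median(C[m][:,2]))
    P=C[m&(C[...,2]<.010)][:,:2]*1000; r=cv2.minAreaRect(P.astype(np.float32)); print("floor",r)
E
```

```text
rim ((521.3785400390625, -467.7403259277344), (529.8740844726562, 161.55628967285156), 87.88296508789062) 0.005964246861879574
floor ((547.8355712890625, -441.3572998046875), (275.03839111328125, 49.666473388671875), 74.47854614257812)
scene [ 450. -218.] [55. 63.] [ 454. -220.] 314
rim ((520.581787109375, -456.51544189453125), (191.49314880371094, 508.2109375), 2.07403826713562) 0.004297884024536347
floor ((-166.8919677734375, -274.903076171875), (289.533203125, 1625.7928466796875), 76.36779022216797)
```

```bash
python3 - <<'E'
from h import *
for n,f in(("top","top0"),("scene","s2"),("scene","scene0")):
    a=np.load(f"pics/{f}.npz");p,d=a["p"],a["d"];H=hsv(p);h,s,v=[H[...,i].astype(int) for i in range(3)];C=cloud(n,d)
    m=(h>100)&(h<120)&(s>140)&(C[...,0]<.65)&(C[...,0]>.4)&(C[...,1]<-.2)&(C[...,1]>-.43)
    m=max(comps(m,300),key=np.sum); P=C[m][:,:2]*1000
    q=lambda r:(np.round(r[0],1),np.round(r[1],1),round(r[2],1))
    print(n,"all(depth)",q(cv2.minAreaRect(P.astype(np.float32))))
    r=cv2.minAreaRect(np.argwhere(m)[:,::-1].astype(np.float32))
    cnt=max(cv2.findContours(m.astype(np.uint8),0,2)[0],key=cv2.contourArea); ap=cv2.approxPolyDP(cv2.convexHull(cnt),5,True)[:,0].astype(float)
    print(len(ap),plane(n,ap[:,0],ap[:,1],.024)[:,:2].round(3).tolist())
E
```

```text
top all(depth) (array([ 514.4, -325.8]), array([ 70.6, 177.8]), 75.2)
4 [[0.607, -0.32], [0.589, -0.378], [0.421, -0.335], [0.438, -0.269]]
scene all(depth) (array([ 516. , -326.2]), array([ 70.8, 181.6]), 75.2)
4 [[0.439, -0.271], [0.615, -0.317], [0.601, -0.384], [0.422, -0.337]]
scene all(depth) (array([ 507.2, -323.9]), array([ 70.8, 200.4]), 75.2)
4 [[0.439, -0.271], [0.616, -0.319], [0.601, -0.384], [0.423, -0.338]]
```

Emit:
{"fn": "step_arm", "kwargs": {"grip": 1, "rows": [{"dx": 3,"dy": -15,"dz": 0,"wx": 0,"wy": 0,"wz": -0.002},{"dx": 8,"dy": -40,"dz": 0,"wx": 0,"wy": 0,"wz": -0.002},{"dx": 13,"dy": -70,"dz": 0,"wx": 0,"wy": 0,"wz": -0.002},{"dx": 17,"dy": -90,"dz": 0,"wx": 0,"wy": 0,"wz": -0.002},{"dx": 18,"dy": -95,"dz": 0,"wx": 0,"wy": 0,"wz": -0.002},{"dx": 18,"dy": -95,"dz": 0,"wx": 0,"wy": 0,"wz": -0.002},{"dx": 18,"dy": -95,"dz": -5,"wx": 0,"wy": 0,"wz": -0.002},{"dx": 18,"dy": -95,"dz": -10,"wx": 0,"wy": 0,"wz": -0.002},{"dx": 18,"dy": -95,"dz": -14,"wx": 0,"wy": 0,"wz": -0.002},{"dx": 18,"dy": -95,"dz": -14,"wx": 0,"wy": 0,"wz": -0.002}]}}

```text
time_s: 6.3
ee_pos: [0.463, -0.3102, 0.0747]
ee_rot: [-3.14, 0.0, -0.258]
wrist_force: [-0.2, -0.2, -2.3]
opening: 0.59
```

```bash
python3 - <<'E'
from h import *; p,d=grab("scene","s3"); P,D=grab("top","t3"); print(state()["ee_pos"],state()["opening"])
a=cv2.resize(p[250:400,140:260,::-1],None,fx=3,fy=3);b=cv2.resize(P[220:345,400:510,::-1],None,fx=3.4,fy=3.6); h=min(a.shape[0],b.shape[0])
cv2.imwrite("pics/c3.png",np.hstack([a[:h],b[:h]]))
E
```

```text
[ 0.46327605 -0.31058106  0.07532593] 0.5913129850373682
```

View pics/c3.png

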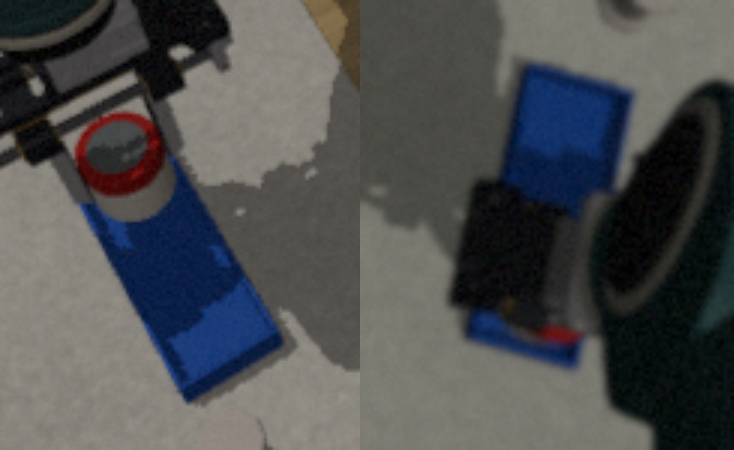

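Emit:
{"fn": "step_arm", "kwargs": {"grip": 1, "rows": [{"dx": 0,"dy": -1,"dz": -4,"wx": 0,"wy": 0,"wz": 0},{"dx": 0,"dy": -1,"dz": -9,"wx": 0,"wy": 0,"wz": 0},{"dx": 0,"dy": -1,"dz": -14,"wx": 0,"wy": 0,"wz": 0},{"dx": 0,"dy": -1,"dz": -18,"wx": 0,"wy": 0,"wz": 0},{"dx": 0,"dy": -1,"dz": -21,"wx": 0,"wy": 0,"wz": 0},{"dx": 0,"dy": -1,"dz": -23,"wx": 0,"wy": 0,"wz": 0},{"dx": 0,"dy": -1,"dz": -25,"wx": 0,"wy": 0,"wz": 0},{"dx": 0,"dy": -1,"dz": -26,"wx": 0,"wy": 0,"wz": 0},{"dx": 0,"dy": -1,"dz": -26,"wx": 0,"wy": 0,"wz": 0},{"dx": 0,"dy": -1,"dz": -26,"wx": 0,"wy": 0,"wz": 0}]}}

```text
time_s: 7.4
ee_pos: [0.4634, -0.3116, 0.0495]
ee_rot: [-3.14, -0.001, -0.258]
wrist_force: [-0.3, 0.6, -1.1]
opening: 0.589
```

Emit:
{"fn": "step_arm", "kwargs": {"grip": 1, "rows": [{"dx": 0,"dy": 0,"dz": -0.5,"wx": 0,"wy": 0,"wz": 0},{"dx": 0,"dy": 0,"dz": -1,"wx": 0,"wy": 0,"wz": 0},{"dx": 0,"dy": 0,"dz": -1.5,"wx": 0,"wy": 0,"wz": 0},{"dx": 0,"dy": 0,"dz": -1.8,"wx": 0,"wy": 0,"wz": 0},{"dx": 0,"dy": 0,"dz": -1.8,"wx": 0,"wy": 0,"wz": 0},{"dx": 0,"dy": 0,"dz": -1.8,"wx": 0,"wy": 0,"wz": 0},{"dx": 0,"dy": 0,"dz": -1.8,"wx": 0,"wy": 0,"wz": 0},{"dx": 0,"dy": 0,"dz": -1.8,"wx": 0,"wy": 0,"wz": 0},{"dx": 0,"dy": 0,"dz": -1.8,"wx": 0,"wy": 0,"wz": 0},{"dx": 0,"dy": 0,"dz": -1.8,"wx": 0,"wy": 0,"wz": 0}]}}

```text
time_s: 8.4
ee_pos: [0.4634, -0.3117, 0.0479]
ee_rot: [-3.14, -0.001, -0.258]
wrist_force: [-2.1, 0.8, 4.4]
opening: 0.594
```

Emit:
{"fn": "step_arm", "kwargs": {"grip": -0.8, "rows": [{"dx": 0,"dy": 0,"dz": 0,"wx": 0,"wy": 0,"wz": 0},{"dx": 0,"dy": 0,"dz": 0,"wx": 0,"wy": 0,"wz": 0},{"dx": 0,"dy": 0,"dz": 0,"wx": 0,"wy": 0,"wz": 0},{"dx": 0,"dy": 0,"dz": 0,"wx": 0,"wy": 0,"wz": 0},{"dx": 0,"dy": 0,"dz": 5,"wx": 0,"wy": 0,"wz": 0},{"dx": 0,"dy": 0,"dz": 20,"wx": 0,"wy": 0,"wz": 0},{"dx": 0,"dy": 0,"dz": 40,"wx": 0,"wy": 0,"wz": 0},{"dx": 0,"dy": 0,"dz": 65,"wx": 0,"wy": 0,"wz": 0},{"dx": 0,"dy": 0,"dz": 90,"wx": 0,"wy": 0,"wz": 0},{"dx": 0,"dy": 0,"dz": 100,"wx": 0,"wy": 0,"wz": 0}]}}

```text
time_s: 9.4
ee_pos: [0.4643, -0.3122, 0.1512]
ee_rot: [3.141, -0.004, -0.258]
wrist_force: [-0.7, -0.3, 0.5]
opening: 0.899
```

```bash
python3 - <<'E'
from h import *; grab("scene","s4"); grab("top","t4"); print(state()["ee_pos"],state()["opening"])
E
python3 meas.py s4 scene|sed -n '/raised/,$p'; python3 meas.py t4 |sed -n '/raised/,$p'
```

```text
[ 0.46399271 -0.31212428  0.14970252] 0.9040060378191843
== raised
ztop 578 circ [ 363. -266.] 67 rect (array([ 374., -270.]), array([104., 110.]), 63.6) px [102. 138.] [26. 45. 45.] 26449
ztop 63 circ [501.  21.] 36 rect (array([501.,  20.]), array([53., 55.]), 61.7) px [305. 222.] [14. 29. 50.] 526
ztop 67 circ [ 510. -100.] 25 rect (array([ 511., -100.]), array([46., 48.]), 43.2) px [272. 255.] [15.  15.5 15. ] 439
ztop 112 circ [749.  54.] 16 rect (array([749.,  54.]), array([31., 29.]), 89.3) px [403. 269.] [ 18.  49. 111.] 957
ztop 59 circ [ 463. -310.] 29 rect (array([ 463., -311.]), array([54., 56.]), 65.9) px [182. 308.] [74. 40. 42.] 629
ztop 48 circ [ 730. -165.] 46 rect (array([ 731., -164.]), array([89., 89.]), 65.1) px [330. 339.] [108.  80.  52.] 661
ztop 61 circ [ 656. -389.] 21 rect (array([ 656., -389.]), array([40., 40.]), 88.5) px [217. 398.] [140. 132. 124.] 437
== raised
ztop 114 circ [747.  53.] 15 rect (array([747.,  53.]), array([28., 29.]), 89.8) px [288. 173.] [ 19.  47. 100.] 764
ztop 50 circ [ 730. -164.] 46 rect (array([ 729., -165.]), array([88., 89.]), 24.0) px [385. 183.] [95. 73. 47.] 483
ztop 62 circ [ 655. -390.] 21 rect (array([ 655., -390.]), array([40., 41.]), 42.2) px [487. 214.] [125. 120. 112.] 275
ztop 642 circ [ 308. -229.] 52 rect (array([ 326., -229.]), array([ 52., 104.]), 0.1) px [550. 357.] [19. 35. 34.] 30532
ztop 64 circ [499.  19.] 34 rect (array([499.,  19.]), array([52., 52.]), 62.4) px [302. 283.] [13. 29. 48.] 590
ztop 69 circ [ 510. -100.] 24 rect (array([ 509., -100.]), array([46., 47.]), 1.9) px [357. 279.] [30. 28. 24.] 406
```

View pics/s4.png

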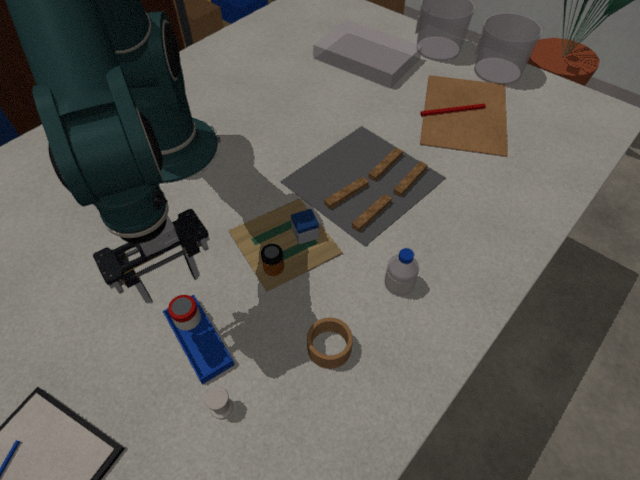

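Emit:
{"fn": "step_arm", "kwargs": {"grip": -1, "rows": [{"dx": 5,"dy": 20,"dz": 0,"wx": 0,"wy": 0,"wz": 0},{"dx": 12,"dy": 55,"dz": 0,"wx": 0,"wy": 0,"wz": 0},{"dx": 20,"dy": 95,"dz": 0,"wx": 0,"wy": 0,"wz": 0},{"dx": 30,"dy": 135,"dz": 0,"wx": 0,"wy": 0,"wz": 0},{"dx": 38,"dy": 175,"dz": 0,"wx": 0,"wy": 0,"wz": 0},{"dx": 44,"dy": 203,"dz": 0,"wx": 0,"wy": 0,"wz": 0},{"dx": 46,"dy": 212,"dz": 0,"wx": 0,"wy": 0,"wz": 0},{"dx": 46,"dy": 212,"dz": -15,"wx": 0,"wy": 0,"wz": 0},{"dx": 46,"dy": 212,"dz": -35,"wx": 0,"wy": 0,"wz": 0},{"dx": 46,"dy": 212,"dz": -45,"wx": 0,"wy": 0,"wz": 0}]}}

```text
time_s: 10.5
ee_pos: [0.5089, -0.1006, 0.1027]
ee_rot: [3.141, -0.001, -0.259]
wrist_force: [0.9, 0.9, 0.0]
opening: 0.999
```

Emit:
{"fn": "step_arm", "kwargs": {"grip": -1, "rows": [{"dx": 1,"dy": 0,"dz": -10,"wx": 0,"wy": 0,"wz": 0},{"dx": 1,"dy": 0,"dz": -25,"wx": 0,"wy": 0,"wz": 0},{"dx": 1,"dy": 0,"dz": -38,"wx": 0,"wy": 0,"wz": 0},{"dx": 1,"dy": 0,"dz": -46,"wx": 0,"wy": 0,"wz": 0},{"dx": 1,"dy": 0,"dz": -50,"wx": 0,"wy": 0,"wz": 0},{"dx": 1,"dy": 0,"dz": -50,"wx": 0,"wy": 0,"wz": 0},{"dx": 1,"dy": 0,"dz": -50,"wx": 0,"wy": 0,"wz": 0},{"dx": 1,"dy": 0,"dz": -50,"wx": 0,"wy": 0,"wz": 0},{"dx": 1,"dy": 0,"dz": -50,"wx": 0,"wy": 0,"wz": 0},{"dx": 1,"dy": 0,"dz": -50,"wx": 0,"wy": 0,"wz": 0}]}}

```text
time_s: 11.5
ee_pos: [0.51, -0.1006, 0.053]
ee_rot: [3.141, -0.001, -0.259]
wrist_force: [0.3, 0.1, 0.3]
opening: 0.999
```

Emit:
{"fn": "step_arm", "kwargs": {"grip": 1, "rows": [{"dx": 0,"dy": 0,"dz": 0,"wx": 0,"wy": 0,"wz": 0},{"dx": 0,"dy": 0,"dz": 0,"wx": 0,"wy": 0,"wz": 0},{"dx": 0,"dy": 0,"dz": 0,"wx": 0,"wy": 0,"wz": 0},{"dx": 0,"dy": 0,"dz": 0,"wx": 0,"wy": 0,"wz": 0},{"dx": 0,"dy": 0,"dz": 0,"wx": 0,"wy": 0,"wz": 0},{"dx": 0,"dy": 0,"dz": 0,"wx": 0,"wy": 0,"wz": 0},{"dx": 0,"dy": 0,"dz": 0,"wx": 0,"wy": 0,"wz": 0},{"dx": 0,"dy": 0,"dz": 0,"wx": 0,"wy": 0,"wz": 0},{"dx": 0,"dy": 0,"dz": 0,"wx": 0,"wy": 0,"wz": 0},{"dx": 0,"dy": 0,"dz": 0,"wx": 0,"wy": 0,"wz": 0}]}}

```text
time_s: 12.5
ee_pos: [0.51, -0.1005, 0.053]
ee_rot: [3.141, -0.001, -0.259]
wrist_force: [0.2, 0.1, -0.6]
opening: 0.506
```

Emit:
{"fn": "step_arm", "kwargs": {"grip": 1, "rows": [{"dx": 0,"dy": 0,"dz": 10,"wx": 0,"wy": 0,"wz": 0},{"dx": 0,"dy": 0,"dz": 25,"wx": 0,"wy": 0,"wz": 0},{"dx": 0,"dy": 0,"dz": 40,"wx": 0,"wy": 0,"wz": 0},{"dx": 3,"dy": -12,"dz": 40,"wx": 0,"wy": 0,"wz": 0},{"dx": 9,"dy": -35,"dz": 40,"wx": 0,"wy": 0,"wz": 0},{"dx": 17,"dy": -65,"dz": 40,"wx": 0,"wy": 0,"wz": 0},{"dx": 25,"dy": -95,"dz": 40,"wx": 0,"wy": 0,"wz": 0},{"dx": 32,"dy": -125,"dz": 40,"wx": 0,"wy": 0,"wz": 0},{"dx": 38,"dy": -145,"dz": 40,"wx": 0,"wy": 0,"wz": 0},{"dx": 41,"dy": -155,"dz": 40,"wx": 0,"wy": 0,"wz": 0}]}}

```text
time_s: 13.5
ee_pos: [0.5506, -0.2585, 0.0923]
ee_rot: [3.141, -0.001, -0.261]
wrist_force: [0.0, -0.2, -1.9]
opening: 0.505
```

Emit:
{"fn": "step_arm", "kwargs": {"grip": 1, "rows": [{"dx": 3,"dy": -15,"dz": 0,"wx": 0,"wy": 0,"wz": 0},{"dx": 9,"dy": -38,"dz": 0,"wx": 0,"wy": 0,"wz": 0},{"dx": 15,"dy": -60,"dz": 0,"wx": 0,"wy": 0,"wz": 0},{"dx": 19,"dy": -77,"dz": 0,"wx": 0,"wy": 0,"wz": 0},{"dx": 21,"dy": -83,"dz": 0,"wx": 0,"wy": 0,"wz": 0},{"dx": 21,"dy": -83,"dz": 0,"wx": 0,"wy": 0,"wz": 0},{"dx": 21,"dy": -83,"dz": -5,"wx": 0,"wy": 0,"wz": 0},{"dx": 21,"dy": -83,"dz": -10,"wx": 0,"wy": 0,"wz": 0},{"dx": 21,"dy": -83,"dz": -14,"wx": 0,"wy": 0,"wz": 0},{"dx": 21,"dy": -83,"dz": -14,"wx": 0,"wy": 0,"wz": 0}]}}

```text
time_s: 14.5
ee_pos: [0.5713, -0.3409, 0.0775]
ee_rot: [3.141, 0.0, -0.261]
wrist_force: [-0.2, 0.1, -2.2]
opening: 0.504
```

```bash
python3 - <<'E'
from h import *; p,d=grab("scene","s5"); print(state()["ee_pos"],state()["opening"])
cv2.imwrite("pics/s5c.png",cv2.resize(p[200:420,120:380,::-1],None,fx=2.6,fy=2.6))
E
```

```text
[ 0.57148105 -0.34108822  0.07792952] 0.5074041904790889
```

View pics/s5c.png

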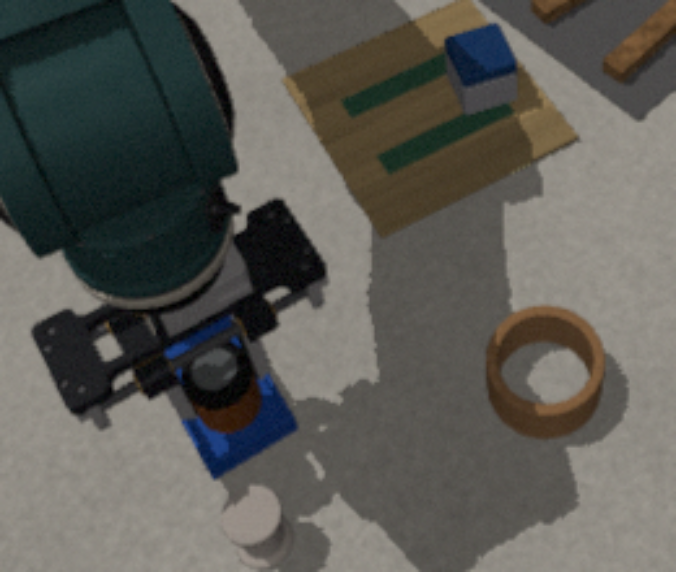

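Emit:
{"fn": "step_arm", "kwargs": {"grip": 1, "rows": [{"dx": 0.5,"dy": 0.5,"dz": -5,"wx": 0,"wy": 0,"wz": 0},{"dx": 0.5,"dy": 0.5,"dz": -11,"wx": 0,"wy": 0,"wz": 0},{"dx": 0.5,"dy": 0.5,"dz": -16,"wx": 0,"wy": 0,"wz": 0},{"dx": 0.5,"dy": 0.5,"dz": -20,"wx": 0,"wy": 0,"wz": 0},{"dx": 0.5,"dy": 0.5,"dz": -23,"wx": 0,"wy": 0,"wz": 0},{"dx": 0.5,"dy": 0.5,"dz": -25,"wx": 0,"wy": 0,"wz": 0},{"dx": 0.5,"dy": 0.5,"dz": -26,"wx": 0,"wy": 0,"wz": 0},{"dx": 0.5,"dy": 0.5,"dz": -27,"wx": 0,"wy": 0,"wz": 0},{"dx": 0.5,"dy": 0.5,"dz": -27,"wx": 0,"wy": 0,"wz": 0},{"dx": 0.5,"dy": 0.5,"dz": -27,"wx": 0,"wy": 0,"wz": 0}]}}

```text
time_s: 15.55
ee_pos: [0.572, -0.3407, 0.0511]
ee_rot: [3.141, -0.001, -0.261]
wrist_force: [-0.4, -0.0, 0.2]
opening: 0.507
```

Emit:
{"fn": "step_arm", "kwargs": {"grip": -0.8, "rows": [{"dx": 0,"dy": 0,"dz": -0.4,"wx": 0,"wy": 0,"wz": 0},{"dx": 0,"dy": 0,"dz": -0.4,"wx": 0,"wy": 0,"wz": 0},{"dx": 0,"dy": 0,"dz": -0.4,"wx": 0,"wy": 0,"wz": 0},{"dx": 0,"dy": 0,"dz": -0.4,"wx": 0,"wy": 0,"wz": 0},{"dx": 0,"dy": 0,"dz": 5,"wx": 0,"wy": 0,"wz": 0},{"dx": 0,"dy": 0,"dz": 20,"wx": 0,"wy": 0,"wz": 0},{"dx": 0,"dy": 0,"dz": 40,"wx": 0,"wy": 0,"wz": 0},{"dx": 0,"dy": 0,"dz": 65,"wx": 0,"wy": 0,"wz": 0},{"dx": 0,"dy": 0,"dz": 90,"wx": 0,"wy": 0,"wz": 0},{"dx": 0,"dy": 0,"dz": 100,"wx": 0,"wy": 0,"wz": 0}]}}

```text
time_s: 16.55
ee_pos: [0.5731, -0.3412, 0.1548]
ee_rot: [3.14, -0.004, -0.261]
wrist_force: [-0.3, 0.2, -0.5]
opening: 0.902
```

Emit:
{"fn": "step_arm", "kwargs": {"grip": -1, "rows": [{"dx": -5,"dy": 20,"dz": 0,"wx": 0,"wy": 0,"wz": -0.02},{"dx": -12,"dy": 55,"dz": 0,"wx": 0,"wy": 0,"wz": -0.05},{"dx": -20,"dy": 95,"dz": 0,"wx": 0,"wy": 0,"wz": -0.09},{"dx": -28,"dy": 135,"dz": 0,"wx": 0,"wy": 0,"wz": -0.13},{"dx": -36,"dy": 170,"dz": 0,"wx": 0,"wy": 0,"wz": -0.17},{"dx": -42,"dy": 200,"dz": 0,"wx": 0,"wy": 0,"wz": -0.2},{"dx": -48,"dy": 225,"dz": 0,"wx": 0,"wy": 0,"wz": -0.22},{"dx": -52,"dy": 240,"dz": 0,"wx": 0,"wy": 0,"wz": -0.22},{"dx": -52,"dy": 245,"dz": 0,"wx": 0,"wy": 0,"wz": -0.22},{"dx": -52,"dy": 245,"dz": 0,"wx": 0,"wy": 0,"wz": -0.22}]}}

```text
time_s: 17.55
ee_pos: [0.5214, -0.0964, 0.155]
ee_rot: [3.14, -0.005, -0.48]
wrist_force: [0.1, -0.2, 0.6]
opening: 1.0
```

```bash
python3 - <<'E'
from h import *; grab("scene","s6"); grab("top","t6"); print(state()["ee_pos"],state()["opening"])
E
python3 meas.py s6 scene|sed -n '/raised/,$p'; python3 meas.py t6 |sed -n '/raised/,$p'
```

```text
[ 0.52131253 -0.0973824   0.1547544 ] 1.001882431288612
== raised
ztop 554 circ [438. -95.] 90 rect (array([438., -94.]), array([108., 154.]), 89.5) px [246. 101.] [25. 44. 44.] 19972
ztop 112 circ [750.  55.] 16 rect (array([749.,  54.]), array([29., 31.]), 13.9) px [403. 269.] [ 18.  49. 110.] 949
ztop 59 circ [ 463. -311.] 29 rect (array([ 463., -311.]), array([54., 56.]), 61.8) px [182. 308.] [73. 40. 41.] 631
ztop 49 circ [ 730. -164.] 46 rect (array([ 730., -164.]), array([88., 89.]), 66.1) px [330. 339.] [111.  82.  54.] 657
ztop 65 circ [ 572. -340.] 24 rect (array([ 572., -340.]), array([47., 47.]), 66.3) px [207. 351.] [24. 26. 31.] 592
ztop 61 circ [ 656. -389.] 21 rect (array([ 657., -389.]), array([40., 41.]), 65.0) px [217. 398.] [139. 131. 124.] 438
== raised
ztop 114 circ [747.  54.] 15 rect (array([747.,  53.]), array([30., 28.]), 0.7) px [288. 173.] [ 21.5  52.  109. ] 756
ztop 677 circ [310. -92.] 50 rect (array([330., -92.]), array([59., 99.]), 0.3) px [393. 343.] [21. 38. 38.] 31701
ztop 62 circ [ 655. -390.] 21 rect (array([ 655., -389.]), array([40., 40.]), 31.0) px [487. 214.] [136. 131. 122.] 279
ztop 67 circ [ 571. -341.] 24 rect (array([ 570., -341.]), array([46., 46.]), 68.9) px [466. 252.] [42. 45. 49.] 440
ztop 65 circ [499.  18.] 34 rect (array([499.,  19.]), array([52., 52.]), 62.6) px [302. 283.] [13. 29. 50.] 590
ztop 61 circ [ 462. -312.] 28 rect (array([ 462., -312.]), array([54., 55.]), 0.4) px [455. 302.] [85. 54. 56.] 574
```

View pics/s6.png

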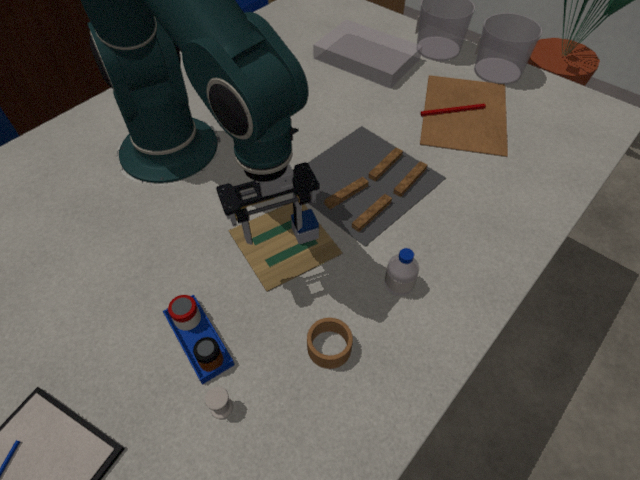

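Emit:
{"fn": "step_arm", "kwargs": {"grip": -1, "rows": [{"dx": -4,"dy": 20,"dz": 0,"wx": 0,"wy": 0.004,"wz": 0},{"dx": -10,"dy": 55,"dz": 0,"wx": 0,"wy": 0.004,"wz": 0},{"dx": -16,"dy": 90,"dz": 0,"wx": 0,"wy": 0.004,"wz": 0},{"dx": -20,"dy": 111,"dz": 0,"wx": 0,"wy": 0.004,"wz": 0},{"dx": -21,"dy": 116,"dz": 0,"wx": 0,"wy": 0.004,"wz": 0},{"dx": -21,"dy": 116,"dz": 0,"wx": 0,"wy": 0.004,"wz": 0},{"dx": -21,"dy": 116,"dz": -20,"wx": 0,"wy": 0.004,"wz": 0},{"dx": -21,"dy": 116,"dz": -45,"wx": 0,"wy": 0.004,"wz": 0},{"dx": -21,"dy": 116,"dz": -55,"wx": 0,"wy": 0.004,"wz": 0},{"dx": -21,"dy": 116,"dz": -55,"wx": 0,"wy": 0.004,"wz": 0}]}}

```text
time_s: 18.65
ee_pos: [0.4998, 0.0174, 0.0987]
ee_rot: [3.136, 0.001, -0.483]
wrist_force: [0.7, 0.3, -0.0]
opening: 0.998
```

Emit:
{"fn": "step_arm", "kwargs": {"grip": -1, "rows": [{"dx": 0,"dy": 0,"dz": -10,"wx": 0,"wy": 0,"wz": 0},{"dx": 0,"dy": 0,"dz": -25,"wx": 0,"wy": 0,"wz": 0},{"dx": 0,"dy": 0,"dz": -38,"wx": 0,"wy": 0,"wz": 0},{"dx": 0,"dy": 0,"dz": -46,"wx": 0,"wy": 0,"wz": 0},{"dx": 0,"dy": 0,"dz": -49,"wx": 0,"wy": 0,"wz": 0},{"dx": 0,"dy": 0,"dz": -49,"wx": 0,"wy": 0,"wz": 0},{"dx": 0,"dy": 0,"dz": -49,"wx": 0,"wy": 0,"wz": 0},{"dx": 0,"dy": 0,"dz": -49,"wx": 0,"wy": 0,"wz": 0},{"dx": 0,"dy": 0,"dz": -49,"wx": 0,"wy": 0,"wz": 0},{"dx": 0,"dy": 0,"dz": -49,"wx": 0,"wy": 0,"wz": 0}]}}

```text
time_s: 19.65
ee_pos: [0.4999, 0.0174, 0.0499]
ee_rot: [3.137, 0.001, -0.483]
wrist_force: [-0.1, -1.0, -0.4]
opening: 1.004
```

Emit:
{"fn": "step_arm", "kwargs": {"grip": 1, "rows": [{"dx": 0,"dy": 0,"dz": 0,"wx": 0,"wy": 0,"wz": 0},{"dx": 0,"dy": 0,"dz": 0,"wx": 0,"wy": 0,"wz": 0},{"dx": 0,"dy": 0,"dz": 0,"wx": 0,"wy": 0,"wz": 0},{"dx": 0,"dy": 0,"dz": 0,"wx": 0,"wy": 0,"wz": 0},{"dx": 0,"dy": 0,"dz": 0,"wx": 0,"wy": 0,"wz": 0},{"dx": 0,"dy": 0,"dz": 0,"wx": 0,"wy": 0,"wz": 0},{"dx": 0,"dy": 0,"dz": 0,"wx": 0,"wy": 0,"wz": 0},{"dx": 0,"dy": 0,"dz": 0,"wx": 0,"wy": 0,"wz": 0},{"dx": 0,"dy": 0,"dz": 0,"wx": 0,"wy": 0,"wz": 0},{"dx": 0,"dy": 0,"dz": 0,"wx": 0,"wy": 0,"wz": 0}]}}

```text
time_s: 20.65
ee_pos: [0.5, 0.0175, 0.05]
ee_rot: [3.137, 0.001, -0.483]
wrist_force: [0.9, 0.7, 0.5]
opening: 0.553
```

Emit:
{"fn": "step_arm", "kwargs": {"grip": 1, "rows": [{"dx": 0,"dy": 0,"dz": 10,"wx": 0,"wy": 0,"wz": 0},{"dx": 0,"dy": 0,"dz": 25,"wx": 0,"wy": 0,"wz": 0},{"dx": 0,"dy": 0,"dz": 38,"wx": 0,"wy": 0,"wz": 0},{"dx": 2,"dy": -12,"dz": 40,"wx": 0,"wy": 0,"wz": 0.02},{"dx": 6,"dy": -35,"dz": 40,"wx": 0,"wy": 0,"wz": 0.05},{"dx": 11,"dy": -65,"dz": 40,"wx": 0,"wy": 0,"wz": 0.09},{"dx": 16,"dy": -97,"dz": 40,"wx": 0,"wy": 0,"wz": 0.13},{"dx": 22,"dy": -130,"dz": 40,"wx": 0,"wy": 0,"wz": 0.17},{"dx": 27,"dy": -155,"dz": 40,"wx": 0,"wy": 0,"wz": 0.2},{"dx": 30,"dy": -170,"dz": 40,"wx": 0,"wy": 0,"wz": 0.225}]}}

```text
time_s: 21.65
ee_pos: [0.53, -0.1551, 0.0906]
ee_rot: [3.136, 0.0, -0.259]
wrist_force: [-0.3, -0.1, -2.3]
opening: 0.548
```

Emit:
{"fn": "step_arm", "kwargs": {"grip": 1, "rows": [{"dx": 2,"dy": -12,"dz": 0,"wx": 0,"wy": 0,"wz": 0},{"dx": 6,"dy": -35,"dz": 0,"wx": 0,"wy": 0,"wz": 0},{"dx": 10,"dy": -60,"dz": 0,"wx": 0,"wy": 0,"wz": 0},{"dx": 13,"dy": -78,"dz": 0,"wx": 0,"wy": 0,"wz": 0},{"dx": 13,"dy": -84,"dz": 0,"wx": 0,"wy": 0,"wz": 0},{"dx": 13,"dy": -84,"dz": 0,"wx": 0,"wy": 0,"wz": 0},{"dx": 13,"dy": -84,"dz": 0,"wx": 0,"wy": 0,"wz": 0},{"dx": 13,"dy": -84,"dz": 0,"wx": 0,"wy": 0,"wz": 0},{"dx": 13,"dy": -84,"dz": 0,"wx": 0,"wy": 0,"wz": 0},{"dx": 13,"dy": -84,"dz": 0,"wx": 0,"wy": 0,"wz": 0}]}}

```text
time_s: 22.65
ee_pos: [0.5431, -0.2386, 0.0907]
ee_rot: [3.136, 0.0, -0.259]
wrist_force: [0.3, 0.3, -1.5]
opening: 0.551
```

```bash
python3 - <<'E'
from h import *; p,d=grab("scene","s7"); print(state()["ee_pos"],state()["ee_rot"],state()["opening"])
cv2.imwrite("pics/s7c.png",cv2.resize(p[200:420,120:380,::-1],None,fx=2.6,fy=2.6))
E
python3 meas.py s7 scene|sed -n '/raised/,$p'
```

```text
[ 0.54309869 -0.23869979  0.09067549] [ 3.13620917e+00  1.36364299e-04 -2.58963051e-01] 0.5491351014623159
== raised
ztop 565 circ [ 388. -224.] 74 rect (array([ 396., -223.]), array([124., 109.]), 57.3) px [174. 151.] [26. 44. 44.] 28091
ztop 112 circ [750.  55.] 17 rect (array([749.,  54.]), array([31., 29.]), 2.8) px [403. 269.] [ 18.  50. 112.] 952
ztop 49 circ [ 729. -164.] 46 rect (array([ 730., -164.]), array([88., 89.]), 73.2) px [330. 339.] [72. 53. 35.] 646
ztop 65 circ [ 572. -340.] 24 rect (array([ 573., -340.]), array([47., 47.]), 18.6) px [207. 351.] [25. 27. 32.] 586
ztop 61 circ [ 656. -389.] 21 rect (array([ 656., -388.]), array([41., 40.]), 41.0) px [217. 398.] [141. 132. 125.] 438
```

View pics/s7c.png

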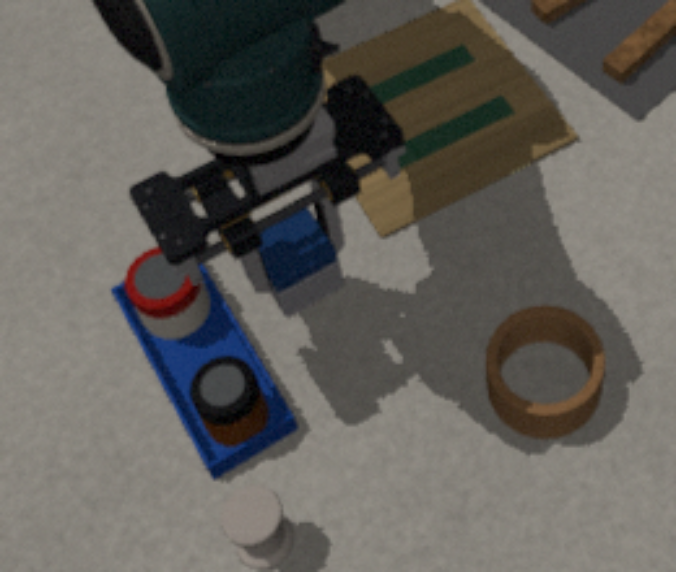

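```bash
python3 - <<'E'
from h import *
n="scene";a=np.load("pics/s7.npz");p,d=a["p"],a["d"];H=hsv(p);h,s,v=[H[...,i].astype(int) for i in range(3)];C=cloud(n,d)
m=(h>100)&(h<120)&(s>120)&(C[...,2]>.085)&(C[...,2]<.12)&(C[...,1]<-.1)
ex=np.array([.967,-.255]);ey=np.array([.255,.967])
P=C[m][:,:2]*1000-np.array([543.1,-238.7]); Z=C[m][:,2]
print(m.sum(),np.percentile(Z,[5,50,95]),np.percentile(P@ex,[0,1,50,99,100]).round(1),np.percentile(P@ey,[0,1,50,99,100]).round(1))
w=C[(((h<6)|(h>172))&(s>130)&(C[...,1]<-.26)&(C[...,2]>.03))][:,:2]*1000
print(cv2.minEnclosingCircle(w.astype(np.float32)))
E
```

```text
566 [0.09780284 0.10189825 0.10436932] [-23.1 -21.9   5.5  24.6  25.4] [-25.6 -24.7   0.9  25.2  27. ]
((704.2328491210938, -385.9052734375), 281.8890075683594)
```

Emit:
{"fn": "step_arm", "kwargs": {"grip": 1, "rows": [{"dx": -2,"dy": -8,"dz": 0,"wx": 0,"wy": 0,"wz": 0},{"dx": -5,"dy": -20,"dz": 0,"wx": 0,"wy": 0,"wz": 0},{"dx": -9,"dy": -34,"dz": 0,"wx": 0,"wy": 0,"wz": 0},{"dx": -13,"dy": -48,"dz": 0,"wx": 0,"wy": 0,"wz": 0},{"dx": -17,"dy": -64,"dz": 0,"wx": 0,"wy": 0,"wz": 0},{"dx": -20,"dy": -78,"dz": 0,"wx": 0,"wy": 0,"wz": 0},{"dx": -22,"dy": -85,"dz": 0,"wx": 0,"wy": 0,"wz": 0},{"dx": -23,"dy": -88,"dz": 0,"wx": 0,"wy": 0,"wz": 0},{"dx": -23,"dy": -88,"dz": 0,"wx": 0,"wy": 0,"wz": 0},{"dx": -23,"dy": -88,"dz": 0,"wx": 0,"wy": 0,"wz": 0}]}}

```text
time_s: 23.7
ee_pos: [0.5204, -0.326, 0.0907]
ee_rot: [3.137, 0.0, -0.258]
wrist_force: [-0.2, -0.4, -2.2]
opening: 0.552
```

```bash
python3 - <<'E'
from h import *; p,d=grab("scene","s8"); 
cv2.imwrite("pics/s8c.png",cv2.resize(p[250:420,120:300,::-1],None,fx=3.4,fy=3.4))
n="scene";H=hsv(p);h,s,v=[H[...,i].astype(int) for i in range(3)];C=cloud(n,d)
m=(h>100)&(h<120)&(s>120)&(C[...,2]>.085)&(C[...,2]<.12)&(C[...,1]<-.1)
ex=np.array([.967,-.255]);ey=np.array([.255,.967])
P=C[m][:,:2]*1000-np.array([515,-325]); 
print(m.sum(),np.percentile(P@ex,[0,1,50,99,100]).round(1),np.percentile(P@ey,[0,1,50,99,100]).round(1))
E
python3 meas.py s8 scene|sed -n '/raised/,$p'
```

```text
671 [-18.7 -16.8   9.1  30.   31.2] [-25.3 -24.7   0.1  26.   27. ]
== raised
ztop 572 circ [ 364. -271.] 68 rect (array([ 375., -276.]), array([107., 111.]), 65.2) px [119. 168.] [28. 48. 48.] 31847
ztop 111 circ [750.  56.] 17 rect (array([749.,  54.]), array([29., 30.]), 62.8) px [403. 269.] [ 20.   52.  115.5] 952
ztop 49 circ [ 730. -164.] 45 rect (array([ 730., -164.]), array([88., 89.]), 41.2) px [330. 339.] [107.  79.  53.] 653
ztop 61 circ [ 655. -388.] 21 rect (array([ 656., -389.]), array([41., 40.]), 43.3) px [217. 398.] [146. 137. 130.] 437
```

View pics/s8c.png

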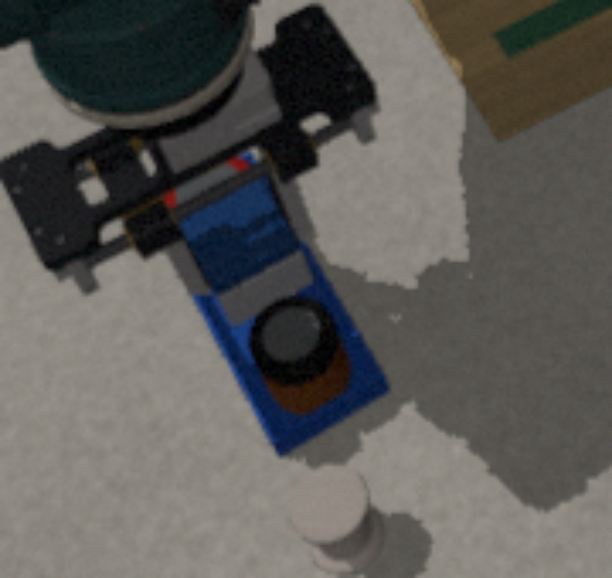

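Emit:
{"fn": "step_arm", "kwargs": {"grip": 1, "rows": [{"dx": -0.5,"dy": -0.5,"dz": -6,"wx": 0,"wy": 0,"wz": 0},{"dx": -0.5,"dy": -0.5,"dz": -13,"wx": 0,"wy": 0,"wz": 0},{"dx": -0.5,"dy": -0.5,"dz": -20,"wx": 0,"wy": 0,"wz": 0},{"dx": -0.5,"dy": -0.5,"dz": -26,"wx": 0,"wy": 0,"wz": 0},{"dx": -0.5,"dy": -0.5,"dz": -32,"wx": 0,"wy": 0,"wz": 0},{"dx": -0.5,"dy": -0.5,"dz": -36,"wx": 0,"wy": 0,"wz": 0},{"dx": -0.5,"dy": -0.5,"dz": -39,"wx": 0,"wy": 0,"wz": 0},{"dx": -0.5,"dy": -0.5,"dz": -41,"wx": 0,"wy": 0,"wz": 0},{"dx": -0.5,"dy": -0.5,"dz": -42.5,"wx": 0,"wy": 0,"wz": 0},{"dx": -0.5,"dy": -0.5,"dz": -42.5,"wx": 0,"wy": 0,"wz": 0}]}}

```text
time_s: 24.75
ee_pos: [0.52, -0.3265, 0.0482]
ee_rot: [3.136, -0.0, -0.258]
wrist_force: [0.2, -0.0, -1.5]
opening: 0.55
```

Emit:
{"fn": "step_arm", "kwargs": {"grip": -0.8, "rows": [{"dx": 0,"dy": 0,"dz": -0.5,"wx": 0,"wy": 0,"wz": 0},{"dx": 0,"dy": 0,"dz": -0.5,"wx": 0,"wy": 0,"wz": 0},{"dx": 0,"dy": 0,"dz": -0.5,"wx": 0,"wy": 0,"wz": 0},{"dx": 0,"dy": 0,"dz": -0.5,"wx": 0,"wy": 0,"wz": 0},{"dx": 0,"dy": 0,"dz": 5,"wx": 0,"wy": 0,"wz": 0},{"dx": 0,"dy": 0,"dz": 20,"wx": 0,"wy": 0,"wz": 0},{"dx": 0,"dy": 0,"dz": 40,"wx": 0,"wy": 0,"wz": 0},{"dx": 0,"dy": 0,"dz": 65,"wx": 0,"wy": 0,"wz": 0},{"dx": 0,"dy": 0,"dz": 90,"wx": 0,"wy": 0,"wz": 0},{"dx": 0,"dy": 0,"dz": 110,"wx": 0,"wy": 0,"wz": 0}]}}

```text
time_s: 25.75
ee_pos: [0.5204, -0.3266, 0.1611]
ee_rot: [3.136, -0.002, -0.258]
wrist_force: [0.2, 1.1, 0.1]
opening: 0.9
```

Emit:
{"fn": "step_arm", "kwargs": {"grip": -0.3, "rows": [{"dx": 0,"dy": 20,"dz": 0,"wx": 0,"wy": 0,"wz": 0.1},{"dx": 0,"dy": 60,"dz": 0,"wx": 0,"wy": 0,"wz": 0.24},{"dx": 0,"dy": 100,"dz": 0,"wx": 0,"wy": 0,"wz": 0.38},{"dx": 0,"dy": 145,"dz": 0,"wx": 0,"wy": 0,"wz": 0.52},{"dx": 0,"dy": 190,"dz": 0,"wx": 0,"wy": 0,"wz": 0.66},{"dx": 0,"dy": 235,"dz": 0,"wx": 0,"wy": 0,"wz": 0.8},{"dx": 0,"dy": 280,"dz": 0,"wx": 0,"wy": 0,"wz": 0.94},{"dx": 0,"dy": 325,"dz": 0,"wx": 0,"wy": 0,"wz": 1.08},{"dx": 0,"dy": 360,"dz": 0,"wx": 0,"wy": 0,"wz": 1.22},{"dx": 0,"dy": 380,"dz": 0,"wx": 0,"wy": 0,"wz": 1.36}]}}

```text
time_s: 26.75
ee_pos: [0.5203, 0.0564, 0.1626]
ee_rot: [3.134, -0.002, 1.111]
wrist_force: [-1.0, -0.5, 0.2]
opening: 0.647
```

```bash
python3 - <<'E'
from h import *; p,d=grab("scene","s9");P,D=grab("top","t9"); print(state()["ee_pos"],state()["ee_rot"],state()["opening"])
a=cv2.resize(p[270:400,140:250,::-1],None,fx=3.4,fy=3.4);b=cv2.resize(P[215:345,400:510,::-1],None,fx=3.4,fy=3.4)
cv2.imwrite("pics/c9.png",np.hstack([a,b]))
E
python3 meas.py s9 scene|sed -n '/raised/,$p'; python3 meas.py t9
```

```text
[0.52033856 0.0562917  0.1624009 ] [ 3.13484764e+00 -2.80771408e-03  1.11063545e+00] 0.6479453309687799
== raised
ztop 534 circ [464.  29.] 106 rect (array([462.,  27.]), array([196., 108.]), 26.3) px [310.  70.] [17. 29. 29.] 13244
ztop 112 circ [749.  55.] 17 rect (array([749.,  54.]), array([29., 32.]), 51.1) px [403. 269.] [ 17.  46. 103.] 949
ztop 63 circ [ 515. -327.] 82 rect (array([ 515., -326.]), array([ 54., 165.]), 74.1) px [194. 329.] [26. 43. 67.] 1900
ztop 49 circ [ 730. -164.] 46 rect (array([ 730., -164.]), array([88., 89.]), 40.6) px [330. 339.] [106.  78.  51.] 661
ztop 61 circ [ 656. -389.] 21 rect (array([ 656., -388.]), array([41., 40.]), 32.3) px [217. 398.] [132. 124. 117.] 437
== bars (z by depth)
(array([ 724., -162.]), array([85., 95.]), 71.2) mean [ 726. -163.] z 46 591
(array([587., 330.]), array([ 25., 130.]), 3.0) mean [587. 331.] z 23 596
(array([507., 333.]), array([ 24., 131.]), 2.3) mean [507. 334.] z 23 603
(array([501., 225.]), array([43., 23.]), 79.3) mean [500. 228.] z 23 169
== board
(array([509., -99.]), array([222., 115.]), 26.1) [503. -86.] 2
[... 218 characters left out ...]
), 1.1) [766.  59.] 139 z 115 118
plane 0.024 (array([ 515., -324.]), array([ 71., 177.]), 75.3) [ 519. -322.] 1121 z 50 62
plane 0.058 (array([ 512., -314.]), array([ 69., 171.]), 75.3) [ 516. -312.] 1121 z 50 62
== raised
ztop 681 circ [316. -50.] 53 rect (array([332., -49.]), array([ 62., 103.]), 1.5) px [303. 343.] [18. 34. 34.] 33643
ztop 50 circ [ 729. -166.] 46 rect (array([ 728., -165.]), array([88., 88.]), 23.8) px [385. 183.] [100.  76.  51.] 493
ztop 62 circ [ 655. -390.] 21 rect (array([ 654., -390.]), array([40., 40.]), 44.5) px [487. 214.] [127. 122. 114.] 276
ztop 64 circ [ 515. -325.] 82 rect (array([ 515., -325.]), array([ 55., 164.]), 76.4) px [460. 279.] [40. 43. 65.] 1657
```

View pics/c9.png

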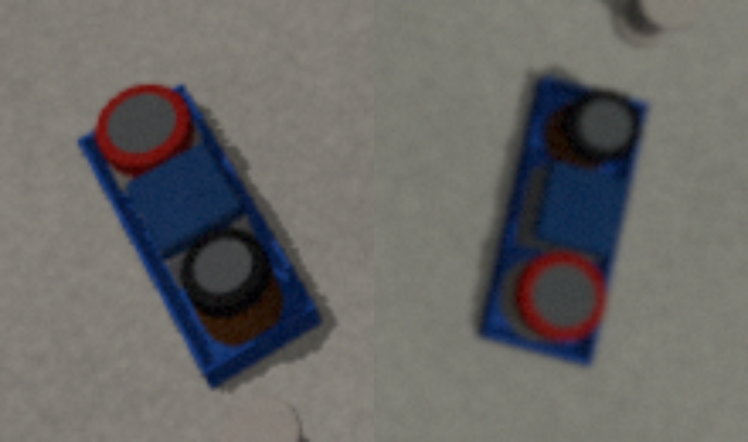

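Emit:
{"fn": "step_arm", "kwargs": {"grip": -0.3, "rows": [{"dx": -4,"dy": 18,"dz": 0,"wx": 0,"wy": 0.007,"wz": 0.06},{"dx": -12,"dy": 54,"dz": 0,"wx": 0,"wy": 0.007,"wz": 0.14},{"dx": -20,"dy": 92,"dz": 0,"wx": 0,"wy": 0.007,"wz": 0.22},{"dx": -26,"dy": 120,"dz": -10,"wx": 0,"wy": 0.007,"wz": 0.28},{"dx": -27,"dy": 126,"dz": -30,"wx": 0,"wy": 0.007,"wz": 0.283},{"dx": -27,"dy": 126,"dz": -60,"wx": 0,"wy": 0.007,"wz": 0.283},{"dx": -27,"dy": 126,"dz": -85,"wx": 0,"wy": 0.007,"wz": 0.283},{"dx": -27,"dy": 126,"dz": -98,"wx": 0,"wy": 0.007,"wz": 0.283},{"dx": -27,"dy": 126,"dz": -100,"wx": 0,"wy": 0.007,"wz": 0.283},{"dx": -27,"dy": 126,"dz": -100,"wx": 0,"wy": 0.007,"wz": 0.283}]}}

```text
time_s: 27.85
ee_pos: [0.4937, 0.1823, 0.0631]
ee_rot: [3.141, -0.001, 1.393]
wrist_force: [-0.3, -0.2, -0.0]
opening: 0.652
```

```bash
python3 - <<'E'
from h import *; p,d=grab("scene","s10"); print(state()["ee_pos"],state()["ee_rot"],state()["opening"])
cv2.imwrite("pics/s10c.png",cv2.resize(p[110:270,220:460,::-1],None,fx=3,fy=3))
E
```

```text
[0.49391957 0.1824161  0.06347053] [ 3.14031445e+00 -9.93192244e-04  1.39323205e+00] 0.6522617737914261
```

View pics/s10c.png

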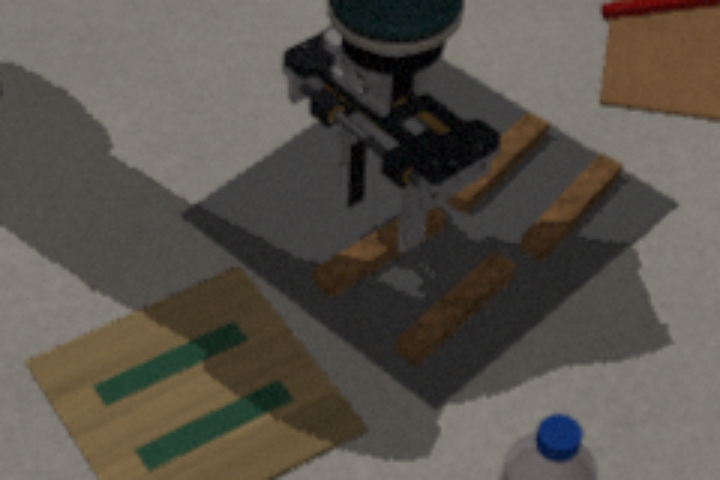

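```bash
python3 meas.py s10 scene | sed -n '/board/,/blue/p'; python3 meas.py s9 scene | sed -n '/board/,/blue/p'
```

```text
== board
(array([476., -29.]), array([199., 202.]), 72.2) [481. -34.] 4783
== green
(array([441., -16.]), array([126.,  20.]), 71.6) [440. -17.] 334
(array([509., -38.]), array([126.,  20.]), 73.0) [509. -39.] 373
== blue
== board
(array([476., -28.]), array([200., 201.]), 72.2) [481. -34.] 4765
== green
(array([440., -17.]), array([125.,  20.]), 72.3) [440. -18.] 329
(array([509., -38.]), array([126.,  20.]), 73.0) [509. -40.] 378
== blue
```

Emit:
{"fn": "step_arm", "kwargs": {"grip": -0.3, "rows": [{"dx": 0,"dy": 0,"dz": -10,"wx": 0,"wy": 0,"wz": 0},{"dx": 0,"dy": 0,"dz": -20,"wx": 0,"wy": 0,"wz": 0},{"dx": 0,"dy": 0,"dz": -29,"wx": 0,"wy": 0,"wz": 0},{"dx": 0,"dy": 0,"dz": -35,"wx": 0,"wy": 0,"wz": 0},{"dx": 0,"dy": 0,"dz": -38,"wx": 0,"wy": 0,"wz": 0},{"dx": 0,"dy": 0,"dz": -38,"wx": 0,"wy": 0,"wz": 0},{"dx": 0,"dy": 0,"dz": -38,"wx": 0,"wy": 0,"wz": 0},{"dx": 0,"dy": 0,"dz": -38,"wx": 0,"wy": 0,"wz": 0},{"dx": 0,"dy": 0,"dz": -38,"wx": 0,"wy": 0,"wz": 0},{"dx": 0,"dy": 0,"dz": -38,"wx": 0,"wy": 0,"wz": 0}]}}

```text
time_s: 28.9
ee_pos: [0.494, 0.1824, 0.0257]
ee_rot: [3.14, -0.001, 1.393]
wrist_force: [0.3, -1.0, 0.2]
opening: 0.65
```

Emit:
{"fn": "step_arm", "kwargs": {"grip": 1, "rows": [{"dx": 0,"dy": 0,"dz": 0,"wx": 0,"wy": 0,"wz": 0},{"dx": 0,"dy": 0,"dz": 0,"wx": 0,"wy": 0,"wz": 0},{"dx": 0,"dy": 0,"dz": 0,"wx": 0,"wy": 0,"wz": 0},{"dx": 0,"dy": 0,"dz": 0,"wx": 0,"wy": 0,"wz": 0},{"dx": 0,"dy": 0,"dz": 0,"wx": 0,"wy": 0,"wz": 0},{"dx": 0,"dy": 0,"dz": 0,"wx": 0,"wy": 0,"wz": 0},{"dx": 0,"dy": 0,"dz": 0,"wx": 0,"wy": 0,"wz": 0},{"dx": 0,"dy": 0,"dz": 0,"wx": 0,"wy": 0,"wz": 0},{"dx": 0,"dy": 0,"dz": 0,"wx": 0,"wy": 0,"wz": 0},{"dx": 0,"dy": 0,"dz": 0,"wx": 0,"wy": 0,"wz": 0}]}}

```text
time_s: 29.9
ee_pos: [0.494, 0.1824, 0.0257]
ee_rot: [3.14, -0.001, 1.393]
wrist_force: [-0.2, -0.5, 0.9]
opening: 0.252
```

Emit:
{"fn": "step_arm", "kwargs": {"grip": 1, "rows": [{"dx": 0,"dy": 0,"dz": 10,"wx": 0,"wy": 0,"wz": 0},{"dx": 0,"dy": 0,"dz": 25,"wx": 0,"wy": 0,"wz": 0},{"dx": -2,"dy": -6,"dz": 35,"wx": 0,"wy": 0,"wz": 0},{"dx": -6,"dy": -24,"dz": 40,"wx": 0,"wy": 0,"wz": -0.02},{"dx": -14,"dy": -54,"dz": 40,"wx": 0,"wy": 0,"wz": -0.04},{"dx": -24,"dy": -90,"dz": 40,"wx": 0,"wy": 0,"wz": -0.07},{"dx": -34,"dy": -127,"dz": 40,"wx": 0,"wy": 0,"wz": -0.1},{"dx": -44,"dy": -163,"dz": 40,"wx": 0,"wy": 0,"wz": -0.12},{"dx": -50,"dy": -188,"dz": 40,"wx": 0,"wy": 0,"wz": -0.135},{"dx": -53,"dy": -200,"dz": 40,"wx": 0,"wy": 0,"wz": -0.135}]}}

```text
time_s: 30.9
ee_pos: [0.4404, -0.0203, 0.0664]
ee_rot: [3.139, 0.0, 1.255]
wrist_force: [0.8, 0.7, -1.1]
opening: 0.254
```

Emit:
{"fn": "step_arm", "kwargs": {"grip": 1, "rows": [{"dx": 0,"dy": 0,"dz": 0,"wx": 0,"wy": 0,"wz": 0},{"dx": 0,"dy": 0,"dz": 0,"wx": 0,"wy": 0,"wz": 0},{"dx": 0,"dy": 0,"dz": -10,"wx": 0,"wy": 0,"wz": 0},{"dx": 0,"dy": 0,"dz": -20,"wx": 0,"wy": 0,"wz": 0},{"dx": 0,"dy": 0,"dz": -24,"wx": 0,"wy": 0,"wz": 0},{"dx": 0,"dy": 0,"dz": -24,"wx": 0,"wy": 0,"wz": 0},{"dx": 0,"dy": 0,"dz": -24,"wx": 0,"wy": 0,"wz": 0},{"dx": 0,"dy": 0,"dz": -24,"wx": 0,"wy": 0,"wz": 0},{"dx": 0,"dy": 0,"dz": -24,"wx": 0,"wy": 0,"wz": 0},{"dx": 0,"dy": 0,"dz": -24,"wx": 0,"wy": 0,"wz": 0}]}}

```text
time_s: 31.9
ee_pos: [0.4405, -0.0203, 0.0425]
ee_rot: [3.139, 0.0, 1.255]
wrist_force: [0.3, 0.7, -0.3]
opening: 0.251
```

```bash
cat > bz.py <<'E'
from h import *
import sys
name,z0=sys.argv[1],float(sys.argv[2])
p,d=grab("scene",name); s0=state(); print(s0["ee_pos"].round(4),s0["ee_rot"].round(3),round(s0["opening"],3))
H=hsv(p);h,s,v=[H[...,i].astype(int) for i in range(3)];C=cloud("scene",d)
m=(h>8)&(h<24)&(s>95)&(C[...,2]>z0-.012)&(C[...,2]<z0+.02)&(np.abs(C[...,0]-.4755)<.14)&(np.abs(C[...,1]+.029)<.14)
ex=np.array([.951,-.308]);ey=np.array([.308,.951])
for c in comps(m,15):
    P=C[c][:,:2]*1000-np.array([475.5,-29]); print("px",c.sum(),"bx",np.percentile(P@ex,[1,50,99]).round(),"by",np.percentile(P@ey,[1,50,99]).round(),"z",(np.percentile(C[c][:,2],[10,50,90])*1e3).round())
cv2.imwrite(f"pics/{name}c.png",cv2.resize(p[140:320,190:390,::-1],None,fx=3,fy=3))
E
python3 bz.py s11 .035
```

```text
[ 0.4405 -0.0203  0.0425] [3.139 0.    1.255] 0.251
px 28 bx [-25. -24. -21.] by [18. 37. 63.] z [25. 27. 30.]
px 285 bx [-49. -31. -22.] by [-65. -38.  -7.] z [28. 38. 40.]
```

View pics/s11c.png

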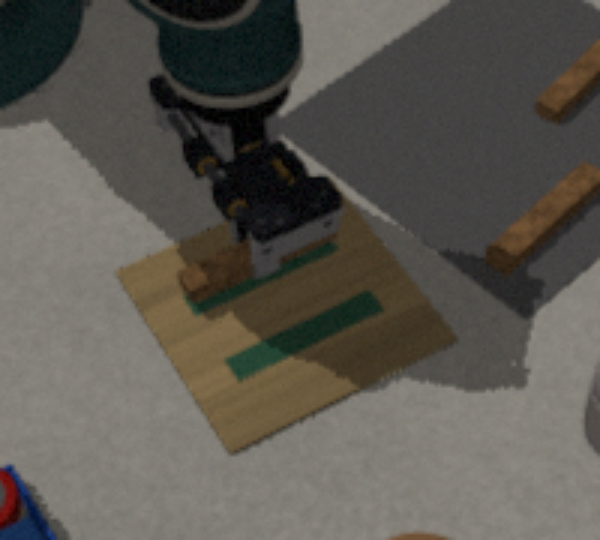

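Emit:
{"fn": "step_arm", "kwargs": {"grip": 1, "rows": [{"dx": 0.5,"dy": 1.5,"dz": -3,"wx": 0,"wy": 0,"wz": 0.004},{"dx": 0.5,"dy": 1.5,"dz": -7,"wx": 0,"wy": 0,"wz": 0.004},{"dx": 0.5,"dy": 1.5,"dz": -10,"wx": 0,"wy": 0,"wz": 0.004},{"dx": 0.5,"dy": 1.5,"dz": -12,"wx": 0,"wy": 0,"wz": 0.004},{"dx": 0.5,"dy": 1.5,"dz": -13.5,"wx": 0,"wy": 0,"wz": 0.004},{"dx": 0.5,"dy": 1.5,"dz": -14.5,"wx": 0,"wy": 0,"wz": 0.004},{"dx": 0.5,"dy": 1.5,"dz": -15,"wx": 0,"wy": 0,"wz": 0.004},{"dx": 0.5,"dy": 1.5,"dz": -15,"wx": 0,"wy": 0,"wz": 0.004},{"dx": 0.5,"dy": 1.5,"dz": -15,"wx": 0,"wy": 0,"wz": 0.004},{"dx": 0.5,"dy": 1.5,"dz": -15,"wx": 0,"wy": 0,"wz": 0.004}]}}

```text
time_s: 32.95
ee_pos: [0.441, -0.0188, 0.0276]
ee_rot: [3.139, 0.0, 1.259]
wrist_force: [-2.6, -0.1, 5.7]
opening: 0.25
```

Emit:
{"fn": "step_arm", "kwargs": {"grip": -0.1, "rows": [{"dx": 0,"dy": 0,"dz": 0,"wx": 0,"wy": 0,"wz": 0},{"dx": 0,"dy": 0,"dz": 0,"wx": 0,"wy": 0,"wz": 0},{"dx": 0,"dy": 0,"dz": 0,"wx": 0,"wy": 0,"wz": 0},{"dx": 0,"dy": 0,"dz": 0,"wx": 0,"wy": 0,"wz": 0},{"dx": 0,"dy": 0,"dz": 0,"wx": 0,"wy": 0,"wz": 0},{"dx": 0,"dy": 0,"dz": 5,"wx": 0,"wy": 0,"wz": 0},{"dx": 0,"dy": 0,"dz": 20,"wx": 0,"wy": 0,"wz": 0},{"dx": 0,"dy": 0,"dz": 40,"wx": 0,"wy": 0,"wz": 0},{"dx": 0,"dy": 0,"dz": 65,"wx": 0,"wy": 0,"wz": 0},{"dx": 0,"dy": 0,"dz": 80,"wx": 0,"wy": 0,"wz": 0}]}}

```text
time_s: 33.95
ee_pos: [0.4413, -0.0186, 0.1093]
ee_rot: [3.138, 0.0, 1.259]
wrist_force: [-0.1, -0.4, -0.2]
opening: 0.552
```

Emit:
{"fn": "step_arm", "kwargs": {"grip": -0.3, "rows": [{"dx": 12,"dy": 16,"dz": 5,"wx": 0,"wy": 0.003,"wz": 0.03},{"dx": 36,"dy": 48,"dz": 5,"wx": 0,"wy": 0.003,"wz": 0.08},{"dx": 63,"dy": 85,"dz": 5,"wx": 0,"wy": 0.003,"wz": 0.14},{"dx": 90,"dy": 122,"dz": 5,"wx": 0,"wy": 0.003,"wz": 0.2},{"dx": 116,"dy": 158,"dz": 5,"wx": 0,"wy": 0.003,"wz": 0.25},{"dx": 134,"dy": 182,"dz": 5,"wx": 0,"wy": 0.003,"wz": 0.289},{"dx": 140,"dy": 190.5,"dz": -5,"wx": 0,"wy": 0.003,"wz": 0.289},{"dx": 140,"dy": 190.5,"dz": -30,"wx": 0,"wy": 0.003,"wz": 0.289},{"dx": 140,"dy": 190.5,"dz": -46,"wx": 0,"wy": 0.003,"wz": 0.289},{"dx": 140,"dy": 190.5,"dz": -46,"wx": 0,"wy": 0.003,"wz": 0.289}]}}

```text
time_s: 34.95
ee_pos: [0.5799, 0.1706, 0.0612]
ee_rot: [-3.139, 0.002, 1.547]
wrist_force: [-0.5, 0.0, -0.1]
opening: 0.649
```

```bash
python3 bz.py s12 .023; python3 meas.py s12 scene | sed -n '1,/board/p'; python3 - <<'E'
import cv2,numpy as np
p=np.load("pics/s12.npz")["p"]; cv2.imwrite("pics/s12d.png",cv2.resize(p[110:310,220:460,::-1],None,fx=3,fy=3))
E
```

```text
[0.5806 0.171  0.0627] [-3.141e+00  1.000e-03  1.547e+00] 0.647
px 587 bx [-47. -31. -22.] by [-63.  -2.  65.] z [15. 23. 25.]
px 24 bx [48. 59. 68.] by [161. 164. 169.] z [13. 18. 22.]
== bars (z by depth)
(array([589., 372.]), array([26., 45.]), 1.4) mean [589. 375.] z 22 101
(array([585., 164.]), array([120.,  28.]), 88.5) mean [584. 153.] z 21 352
(array([446., -19.]), array([132.,  33.]), 72.2) mean [445. -20.] z 23 579
(array([ 733., -168.]), array([ 87., 101.]), 41.0) mean [ 733. -169.] z 43 1081
(array([ 588., -348.]), array([44., 26.]), 63.1) mean [ 590. -348.] z 33 165
== board
```

View pics/s12d.png

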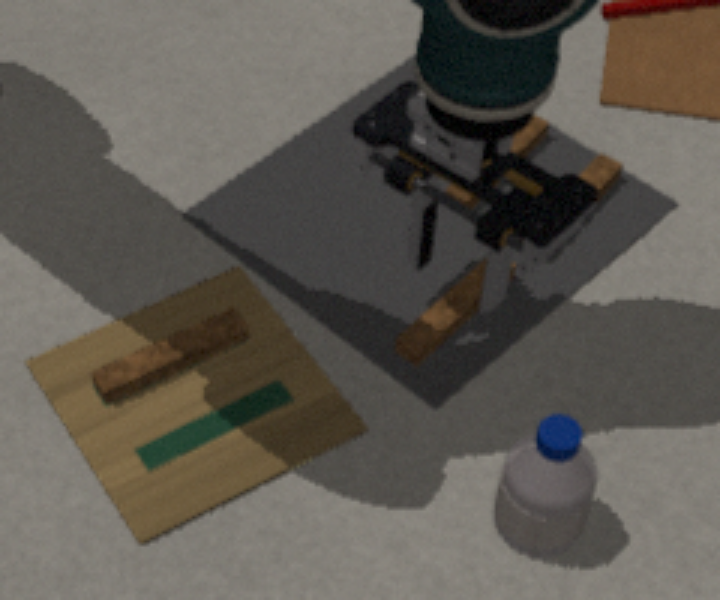

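Emit:
{"fn": "step_arm", "kwargs": {"grip": -0.3, "rows": [{"dx": 0.5,"dy": 1,"dz": -10,"wx": 0,"wy": 0,"wz": 0},{"dx": 0.5,"dy": 1,"dz": -20,"wx": 0,"wy": 0,"wz": 0},{"dx": 0.5,"dy": 1,"dz": -29,"wx": 0,"wy": 0,"wz": 0},{"dx": 0.5,"dy": 1,"dz": -35,"wx": 0,"wy": 0,"wz": 0},{"dx": 0.5,"dy": 1,"dz": -37,"wx": 0,"wy": 0,"wz": 0},{"dx": 0.5,"dy": 1,"dz": -37,"wx": 0,"wy": 0,"wz": 0},{"dx": 0.5,"dy": 1,"dz": -37,"wx": 0,"wy": 0,"wz": 0},{"dx": 0.5,"dy": 1,"dz": -37,"wx": 0,"wy": 0,"wz": 0},{"dx": 0.5,"dy": 1,"dz": -37,"wx": 0,"wy": 0,"wz": 0},{"dx": 0.5,"dy": 1,"dz": -37,"wx": 0,"wy": 0,"wz": 0}]}}

```text
time_s: 36.0
ee_pos: [0.5812, 0.172, 0.0259]
ee_rot: [-3.141, 0.001, 1.547]
wrist_force: [0.1, 0.4, -0.1]
opening: 0.651
```

Emit:
{"fn": "step_arm", "kwargs": {"grip": 1, "rows": [{"dx": 0,"dy": 0,"dz": 0,"wx": 0,"wy": 0,"wz": 0},{"dx": 0,"dy": 0,"dz": 0,"wx": 0,"wy": 0,"wz": 0},{"dx": 0,"dy": 0,"dz": 0,"wx": 0,"wy": 0,"wz": 0},{"dx": 0,"dy": 0,"dz": 0,"wx": 0,"wy": 0,"wz": 0},{"dx": 0,"dy": 0,"dz": 0,"wx": 0,"wy": 0,"wz": 0},{"dx": 0,"dy": 0,"dz": 0,"wx": 0,"wy": 0,"wz": 0},{"dx": 0,"dy": 0,"dz": 0,"wx": 0,"wy": 0,"wz": 0},{"dx": 0,"dy": 0,"dz": 0,"wx": 0,"wy": 0,"wz": 0},{"dx": 0,"dy": 0,"dz": 0,"wx": 0,"wy": 0,"wz": 0},{"dx": 0,"dy": 0,"dz": 0,"wx": 0,"wy": 0,"wz": 0}]}}

```text
time_s: 37.0
ee_pos: [0.5812, 0.172, 0.0258]
ee_rot: [-3.141, 0.001, 1.547]
wrist_force: [0.9, 0.2, -0.6]
opening: 0.251
```

Emit:
{"fn": "step_arm", "kwargs": {"grip": 1, "rows": [{"dx": 0,"dy": 0,"dz": 10,"wx": 0,"wy": 0,"wz": 0},{"dx": 0,"dy": 0,"dz": 25,"wx": 0,"wy": 0,"wz": 0},{"dx": -3,"dy": -10,"dz": 37,"wx": 0,"wy": 0,"wz": 0},{"dx": -11,"dy": -32,"dz": 40,"wx": 0,"wy": 0,"wz": -0.04},{"dx": -22,"dy": -65,"dz": 40,"wx": 0,"wy": 0,"wz": -0.09},{"dx": -35,"dy": -105,"dz": 40,"wx": 0,"wy": 0,"wz": -0.15},{"dx": -48,"dy": -145,"dz": 40,"wx": 0,"wy": 0,"wz": -0.21},{"dx": -60,"dy": -180,"dz": 40,"wx": 0,"wy": 0,"wz": -0.26},{"dx": -68,"dy": -203,"dz": 40,"wx": 0,"wy": 0,"wz": -0.289},{"dx": -71.5,"dy": -212,"dz": 40,"wx": 0,"wy": 0,"wz": -0.289}]}}

```text
time_s: 38.0
ee_pos: [0.5089, -0.0432, 0.0667]
ee_rot: [3.141, 0.003, 1.254]
wrist_force: [0.3, -0.1, -0.4]
opening: 0.252
```

Emit:
{"fn": "step_arm", "kwargs": {"grip": 1, "rows": [{"dx": 0,"dy": 0,"dz": 0,"wx": 0,"wy": 0,"wz": 0},{"dx": 0,"dy": 0,"dz": 0,"wx": 0,"wy": 0,"wz": 0},{"dx": 0,"dy": 0,"dz": -10,"wx": 0,"wy": 0,"wz": 0},{"dx": 0,"dy": 0,"dz": -20,"wx": 0,"wy": 0,"wz": 0},{"dx": 0,"dy": 0,"dz": -24,"wx": 0,"wy": 0,"wz": 0},{"dx": 0,"dy": 0,"dz": -24,"wx": 0,"wy": 0,"wz": 0},{"dx": 0,"dy": 0,"dz": -24,"wx": 0,"wy": 0,"wz": 0},{"dx": 0,"dy": 0,"dz": -24,"wx": 0,"wy": 0,"wz": 0},{"dx": 0,"dy": 0,"dz": -24,"wx": 0,"wy": 0,"wz": 0},{"dx": 0,"dy": 0,"dz": -24,"wx": 0,"wy": 0,"wz": 0}]}}

```text
time_s: 39.0
ee_pos: [0.5091, -0.0433, 0.0429]
ee_rot: [3.141, 0.003, 1.254]
wrist_force: [-0.5, 0.5, -1.0]
opening: 0.255
```

```bash
python3 bz.py s13 .035
```

```text
[ 0.509  -0.0433  0.0429] [3.141e+00 3.000e-03 1.254e+00] 0.253
px 141 bx [-46. -34. -22.] by [-62. -34.   0.] z [23. 24. 26.]
px 312 bx [24. 40. 50.] by [-66. -38.  -5.] z [30. 38. 40.]
```

View pics/s13c.png

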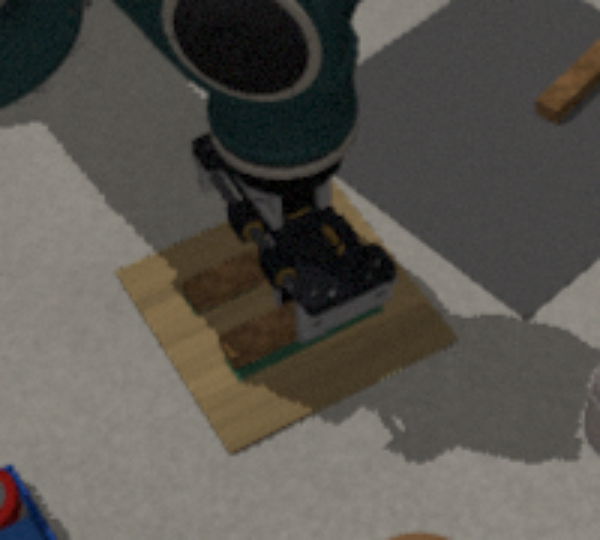

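Emit:
{"fn": "step_arm", "kwargs": {"grip": 1, "rows": [{"dx": 1,"dy": 3,"dz": -3,"wx": 0,"wy": 0,"wz": 0.004},{"dx": 1,"dy": 3,"dz": -7,"wx": 0,"wy": 0,"wz": 0.004},{"dx": 1,"dy": 3,"dz": -10,"wx": 0,"wy": 0,"wz": 0.004},{"dx": 1,"dy": 3,"dz": -12,"wx": 0,"wy": 0,"wz": 0.004},{"dx": 1,"dy": 3,"dz": -13.5,"wx": 0,"wy": 0,"wz": 0.004},{"dx": 1,"dy": 3,"dz": -14.5,"wx": 0,"wy": 0,"wz": 0.004},{"dx": 1,"dy": 3,"dz": -15,"wx": 0,"wy": 0,"wz": 0.004},{"dx": 1,"dy": 3,"dz": -15,"wx": 0,"wy": 0,"wz": 0.004},{"dx": 1,"dy": 3,"dz": -15,"wx": 0,"wy": 0,"wz": 0.004},{"dx": 1,"dy": 3,"dz": -15,"wx": 0,"wy": 0,"wz": 0.004}]}}

```text
time_s: 40.05
ee_pos: [0.5101, -0.0403, 0.028]
ee_rot: [3.141, 0.003, 1.258]
wrist_force: [1.1, 0.6, 0.4]
opening: 0.25
```

Emit:
{"fn": "step_arm", "kwargs": {"grip": 0, "rows": [{"dx": 0,"dy": 0,"dz": 0,"wx": 0,"wy": 0,"wz": 0},{"dx": 0,"dy": 0,"dz": 0,"wx": 0,"wy": 0,"wz": 0},{"dx": 0,"dy": 0,"dz": 0,"wx": 0,"wy": 0,"wz": 0},{"dx": 0,"dy": 0,"dz": 0,"wx": 0,"wy": 0,"wz": 0},{"dx": 0,"dy": 0,"dz": 0,"wx": 0,"wy": 0,"wz": 0},{"dx": 0,"dy": 0,"dz": 5,"wx": 0,"wy": 0,"wz": 0},{"dx": 0,"dy": 0,"dz": 20,"wx": 0,"wy": 0,"wz": 0},{"dx": 0,"dy": 0,"dz": 40,"wx": 0,"wy": 0,"wz": 0},{"dx": 0,"dy": 0,"dz": 65,"wx": 0,"wy": 0,"wz": 0},{"dx": 0,"dy": 0,"dz": 85,"wx": 0,"wy": 0,"wz": 0}]}}

```text
time_s: 41.05
ee_pos: [0.5103, -0.0401, 0.1153]
ee_rot: [3.14, 0.002, 1.258]
wrist_force: [-0.3, 0.3, 0.6]
opening: 0.5
```

Emit:
{"fn": "step_arm", "kwargs": {"grip": -0.3, "rows": [{"dx": 0,"dy": 20,"dz": 5,"wx": 0,"wy": -0.002,"wz": 0.03},{"dx": -1,"dy": 60,"dz": 5,"wx": 0,"wy": -0.002,"wz": 0.07},{"dx": -1,"dy": 104,"dz": 5,"wx": 0,"wy": -0.002,"wz": 0.11},{"dx": -1,"dy": 149,"dz": 5,"wx": 0,"wy": -0.002,"wz": 0.15},{"dx": -2,"dy": 194,"dz": 5,"wx": 0,"wy": -0.002,"wz": 0.2},{"dx": -2,"dy": 239,"dz": 5,"wx": 0,"wy": -0.002,"wz": 0.25},{"dx": -3,"dy": 284,"dz": 5,"wx": 0,"wy": -0.002,"wz": 0.3},{"dx": -3,"dy": 327,"dz": 5,"wx": 0,"wy": -0.002,"wz": 0.33},{"dx": -3,"dy": 358,"dz": 0,"wx": 0,"wy": -0.002,"wz": 0.351},{"dx": -3,"dy": 373,"dz": -5,"wx": 0,"wy": -0.002,"wz": 0.351}]}}

```text
time_s: 42.05
ee_pos: [0.5057, 0.337, 0.111]
ee_rot: [3.138, 0.0, 1.615]
wrist_force: [-0.2, -0.3, -0.1]
opening: 0.652
```

```bash
python3 bz.py s14 .023; python3 - <<'E'
from h import *; grab("top","t14")
E
python3 meas.py t14 | sed -n '1,/green/p';python3 meas.py s14 scene | sed -n '1,/green/p'
```

```text
[0.5052 0.3379 0.1103] [3.139 0.    1.615] 0.649
px 584 bx [-48. -31. -22.] by [-63.  -0.  65.] z [16. 23. 26.]
px 630 bx [24. 41. 50.] by [-62.  -1.  65.] z [16. 23. 25.]
== bars (z by depth)
(array([ 724., -162.]), array([85., 95.]), 71.4) mean [ 726. -163.] z 46 591
(array([588., 323.]), array([ 25., 116.]), 3.3) mean [588. 320.] z 23 487
(array([510., -39.]), array([130.,  25.]), 72.0) mean [510. -40.] z 25 641
(array([508., 303.]), array([23., 66.]), 0.5) mean [509. 296.] z 23 249
(array([442., -18.]), array([129.,  24.]), 72.3) mean [442. -18.] z 25 629
== board
(array([475., -28.]), array([199., 199.]), 72.4) [473. -29.] 6320
== green
== bars (z by depth)
(array([510., 332.]), array([ 27., 136.]), 2.5) mean [510. 329.] z 21 366
(array([591., 328.]), array([ 27., 137.]), 3.0) mean [591. 327.] z 21 384
(array([446., -19.]), array([132.,  33.]), 72.2) mean [445. -20.] z 23 572
(array([515., -41.]), array([132.,  33.]), 71.9) mean [514. -42.] z 23 615
(array([ 733., -169.]), array([ 87., 101.]), 41.0) mean [ 733. -169.] z 44 1072
(array([ 588., -348.]), array([44., 26.]), 63.1) mean [ 590. -348.] z 33 154
== board
(array([477., -29.]), array([200., 202.]), 72.4) [483. -35.] 4474
== green
```

View pics/s14.png

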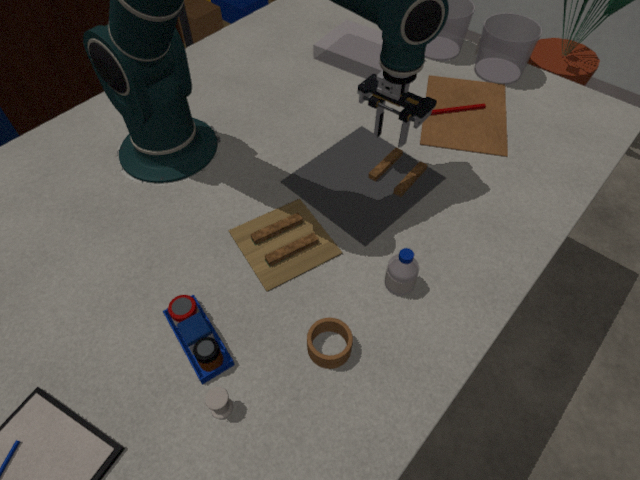

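Emit:
{"fn": "step_arm", "kwargs": {"grip": -0.3, "rows": [{"dx": 2,"dy": -5,"dz": -5,"wx": 0,"wy": 0.002,"wz": -0.005},{"dx": 2,"dy": -5,"dz": -20,"wx": 0,"wy": 0.002,"wz": -0.005},{"dx": 2,"dy": -5,"dz": -40,"wx": 0,"wy": 0.002,"wz": -0.005},{"dx": 2,"dy": -5,"dz": -60,"wx": 0,"wy": 0.002,"wz": -0.005},{"dx": 2,"dy": -5,"dz": -75,"wx": 0,"wy": 0.002,"wz": -0.005},{"dx": 2,"dy": -5,"dz": -82,"wx": 0,"wy": 0.002,"wz": -0.005},{"dx": 2,"dy": -5,"dz": -84.5,"wx": 0,"wy": 0.002,"wz": -0.005},{"dx": 2,"dy": -5,"dz": -84.5,"wx": 0,"wy": 0.002,"wz": -0.005},{"dx": 2,"dy": -5,"dz": -84.5,"wx": 0,"wy": 0.002,"wz": -0.005},{"dx": 2,"dy": -5,"dz": -84.5,"wx": 0,"wy": 0.002,"wz": -0.005}]}}

```text
time_s: 43.15
ee_pos: [0.5079, 0.3311, 0.0265]
ee_rot: [3.14, 0.0, 1.609]
wrist_force: [-0.5, 0.2, 0.4]
opening: 0.648
```

Emit:
{"fn": "step_arm", "kwargs": {"grip": 1, "rows": [{"dx": 0,"dy": 0,"dz": 0,"wx": 0,"wy": 0,"wz": 0},{"dx": 0,"dy": 0,"dz": 0,"wx": 0,"wy": 0,"wz": 0},{"dx": 0,"dy": 0,"dz": 0,"wx": 0,"wy": 0,"wz": 0},{"dx": 0,"dy": 0,"dz": 0,"wx": 0,"wy": 0,"wz": 0},{"dx": 0,"dy": 0,"dz": 0,"wx": 0,"wy": 0,"wz": 0},{"dx": 0,"dy": 0,"dz": 0,"wx": 0,"wy": 0,"wz": 0},{"dx": 0,"dy": 0,"dz": 0,"wx": 0,"wy": 0,"wz": 0},{"dx": 0,"dy": 0,"dz": 0,"wx": 0,"wy": 0,"wz": 0},{"dx": 0,"dy": 0,"dz": 0,"wx": 0,"wy": 0,"wz": 0},{"dx": 0,"dy": 0,"dz": 0,"wx": 0,"wy": 0,"wz": 0}]}}

```text
time_s: 44.15
ee_pos: [0.5078, 0.3311, 0.0265]
ee_rot: [3.14, 0.0, 1.609]
wrist_force: [-0.3, -0.4, 0.5]
opening: 0.252
```

Emit:
{"fn": "step_arm", "kwargs": {"grip": 1, "rows": [{"dx": 0,"dy": 0,"dz": 10,"wx": 0,"wy": 0,"wz": 0},{"dx": 0,"dy": 0,"dz": 25,"wx": 0,"wy": 0,"wz": 0},{"dx": 0,"dy": -5,"dz": 42,"wx": 0,"wy": 0,"wz": 0.03},{"dx": -2,"dy": -20,"dz": 55,"wx": 0,"wy": 0,"wz": 0.1},{"dx": -5,"dy": -45,"dz": 60,"wx": 0,"wy": 0,"wz": 0.2},{"dx": -9,"dy": -80,"dz": 60,"wx": 0,"wy": 0,"wz": 0.3},{"dx": -13,"dy": -117,"dz": 60,"wx": 0,"wy": 0,"wz": 0.4},{"dx": -17,"dy": -154,"dz": 60,"wx": 0,"wy": 0,"wz": 0.5},{"dx": -21,"dy": -190,"dz": 60,"wx": 0,"wy": 0,"wz": 0.6},{"dx": -24,"dy": -215,"dz": 60,"wx": 0,"wy": 0,"wz": 0.68}]}}

```text
time_s: 45.15
ee_pos: [0.4839, 0.1136, 0.0875]
ee_rot: [3.14, 0.002, 2.291]
wrist_force: [0.3, 0.6, -1.0]
opening: 0.255
```

Emit:
{"fn": "step_arm", "kwargs": {"grip": 1, "rows": [{"dx": -2,"dy": -18,"dz": 0,"wx": 0,"wy": 0,"wz": 0.08},{"dx": -6,"dy": -45,"dz": 0,"wx": 0,"wy": 0,"wz": 0.17},{"dx": -10,"dy": -80,"dz": 0,"wx": 0,"wy": 0,"wz": 0.27},{"dx": -14,"dy": -115,"dz": 0,"wx": 0,"wy": 0,"wz": 0.37},{"dx": -17,"dy": -145,"dz": 0,"wx": 0,"wy": 0,"wz": 0.45},{"dx": -18,"dy": -164,"dz": 0,"wx": 0,"wy": 0,"wz": 0.51},{"dx": -19,"dy": -172,"dz": 0,"wx": 0,"wy": 0,"wz": 0.53},{"dx": -19,"dy": -175,"dz": 0,"wx": 0,"wy": 0,"wz": 0.53},{"dx": -19,"dy": -176,"dz": 0,"wx": 0,"wy": 0,"wz": 0.53},{"dx": -19,"dy": -176,"dz": 0,"wx": 0,"wy": 0,"wz": 0.53}]}}

```text
time_s: 46.15
ee_pos: [0.4651, -0.062, 0.088]
ee_rot: [3.141, 0.003, 2.821]
wrist_force: [-0.2, -0.1, -0.3]
opening: 0.251
```

```bash
python3 bz.py s15 .075
```

```text
[ 0.4651 -0.0618  0.0879] [3.140e+00 3.000e-03 2.822e+00] 0.253
px 396 bx [-34.  28.  62.] by [-47. -34. -22.] z [75. 83. 85.]
```

View pics/s15c.png

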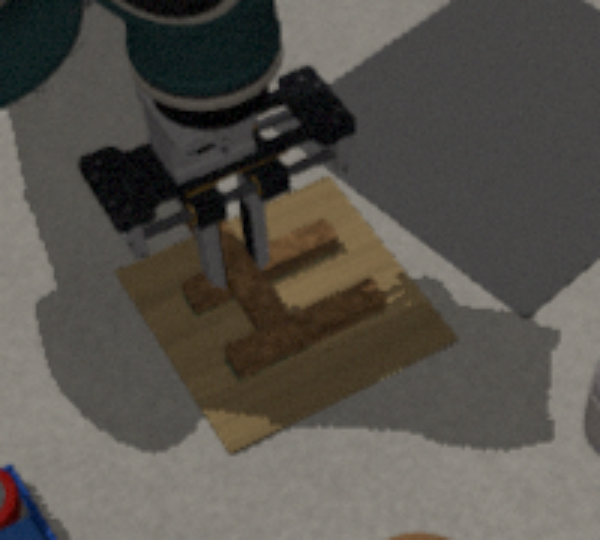

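Emit:
{"fn": "step_arm", "kwargs": {"grip": 1, "rows": [{"dx": 2,"dy": -2,"dz": -5,"wx": 0,"wy": 0.003,"wz": 0.007},{"dx": 2,"dy": -2,"dz": -12,"wx": 0,"wy": 0.003,"wz": 0.007},{"dx": 2,"dy": -2,"dz": -20,"wx": 0,"wy": 0.003,"wz": 0.007},{"dx": 2,"dy": -2,"dz": -27,"wx": 0,"wy": 0.003,"wz": 0.007},{"dx": 2,"dy": -2,"dz": -32,"wx": 0,"wy": 0.003,"wz": 0.007},{"dx": 2,"dy": -2,"dz": -36,"wx": 0,"wy": 0.003,"wz": 0.007},{"dx": 2,"dy": -2,"dz": -38,"wx": 0,"wy": 0.003,"wz": 0.007},{"dx": 2,"dy": -2,"dz": -40,"wx": 0,"wy": 0.003,"wz": 0.007},{"dx": 2,"dy": -2,"dz": -41,"wx": 0,"wy": 0.003,"wz": 0.007},{"dx": 2,"dy": -2,"dz": -41,"wx": 0,"wy": 0.003,"wz": 0.007}]}}

```text
time_s: 47.2
ee_pos: [0.4671, -0.0638, 0.0469]
ee_rot: [3.141, -0.0, 2.829]
wrist_force: [-0.0, 0.6, -0.2]
opening: 0.251
```

Emit:
{"fn": "step_arm", "kwargs": {"grip": 1, "rows": [{"dx": 0,"dy": 0,"dz": -0.3,"wx": 0,"wy": 0,"wz": 0},{"dx": 0,"dy": 0,"dz": -0.6,"wx": 0,"wy": 0,"wz": 0},{"dx": 0,"dy": 0,"dz": -0.6,"wx": 0,"wy": 0,"wz": 0},{"dx": 0,"dy": 0,"dz": -0.6,"wx": 0,"wy": 0,"wz": 0},{"dx": 0,"dy": 0,"dz": -0.6,"wx": 0,"wy": 0,"wz": 0},{"dx": 0,"dy": 0,"dz": -0.6,"wx": 0,"wy": 0,"wz": 0},{"dx": 0,"dy": 0,"dz": -0.6,"wx": 0,"wy": 0,"wz": 0},{"dx": 0,"dy": 0,"dz": -0.6,"wx": 0,"wy": 0,"wz": 0},{"dx": 0,"dy": 0,"dz": -0.6,"wx": 0,"wy": 0,"wz": 0},{"dx": 0,"dy": 0,"dz": -0.6,"wx": 0,"wy": 0,"wz": 0}]}}

```text
time_s: 48.2
ee_pos: [0.4672, -0.0639, 0.0465]
ee_rot: [3.142, -0.0, 2.829]
wrist_force: [-1.9, -0.7, 5.7]
opening: 0.254
```

Emit:
{"fn": "step_arm", "kwargs": {"grip": 0, "rows": [{"dx": 0,"dy": 0,"dz": 0,"wx": 0,"wy": 0,"wz": 0},{"dx": 0,"dy": 0,"dz": 0,"wx": 0,"wy": 0,"wz": 0},{"dx": 0,"dy": 0,"dz": 0,"wx": 0,"wy": 0,"wz": 0},{"dx": 0,"dy": 0,"dz": 0,"wx": 0,"wy": 0,"wz": 0},{"dx": 0,"dy": 0,"dz": 0,"wx": 0,"wy": 0,"wz": 0},{"dx": 0,"dy": 0,"dz": 4,"wx": 0,"wy": 0,"wz": 0},{"dx": 0,"dy": 0,"dz": 15,"wx": 0,"wy": 0,"wz": 0},{"dx": 0,"dy": 0,"dz": 35,"wx": 0,"wy": 0,"wz": 0},{"dx": 0,"dy": 0,"dz": 60,"wx": 0,"wy": 0,"wz": 0},{"dx": 0,"dy": 0,"dz": 75,"wx": 0,"wy": 0,"wz": 0}]}}

```text
time_s: 49.2
ee_pos: [0.4676, -0.0636, 0.1236]
ee_rot: [3.141, 0.001, 2.829]
wrist_force: [0.4, -0.3, -0.5]
opening: 0.502
```

Emit:
{"fn": "step_arm", "kwargs": {"grip": -0.3, "rows": [{"dx": 5,"dy": 18,"dz": 0,"wx": 0,"wy": 0,"wz": -0.08},{"dx": 14,"dy": 50,"dz": 0,"wx": 0,"wy": 0,"wz": -0.18},{"dx": 26,"dy": 90,"dz": 0,"wx": 0,"wy": 0,"wz": -0.3},{"dx": 38,"dy": 130,"dz": 0,"wx": 0,"wy": 0,"wz": -0.42},{"dx": 50,"dy": 170,"dz": 0,"wx": 0,"wy": 0,"wz": -0.54},{"dx": 62,"dy": 210,"dz": 0,"wx": 0,"wy": 0,"wz": -0.66},{"dx": 74,"dy": 250,"dz": 0,"wx": 0,"wy": 0,"wz": -0.78},{"dx": 86,"dy": 290,"dz": 0,"wx": 0,"wy": 0,"wz": -0.9},{"dx": 96,"dy": 325,"dz": 0,"wx": 0,"wy": 0,"wz": -1.02},{"dx": 104,"dy": 350,"dz": 0,"wx": 0,"wy": 0,"wz": -1.12}]}}

```text
time_s: 50.2
ee_pos: [0.5713, 0.2895, 0.1247]
ee_rot: [3.141, -0.001, 1.706]
wrist_force: [-1.4, -0.2, -0.6]
opening: 0.652
```

```bash
python3 bz.py s16 .035; python3 - <<'E'
from h import *; grab("top","t16")
E
python3 meas.py t16 | sed -n '1,/board/p';python3 meas.py s16 scene | sed -n '1,/board/p'
```

```text
[0.5713 0.293  0.125 ] [ 3.140e+00 -3.000e-03  1.702e+00] 0.651
px 1046 bx [-64.   8.  64.] by [-61. -30.  64.] z [24. 34. 43.]
== bars (z by depth)
(array([ 725., -161.]), array([86., 93.]), 45.6) mean [ 726. -162.] z 46 586
(array([474., -28.]), array([130., 131.]), 72.6) mean [472. -38.] z 26 1688
== board
== bars (z by depth)
(array([591., 328.]), array([ 28., 135.]), 2.8) mean [591. 327.] z 21 385
(array([467., -26.]), array([132., 142.]), 72.7) mean [475. -37.] z 25 1506
(array([ 734., -169.]), array([ 87., 103.]), 41.0) mean [ 733. -169.] z 44 1073
(array([ 587., -347.]), array([45., 26.]), 63.1) mean [ 589. -348.] z 31 160
== board
```

View pics/s16c.png

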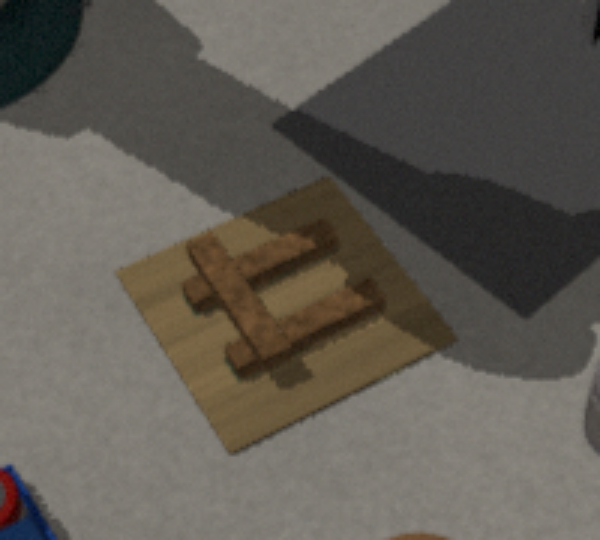

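Emit:
{"fn": "step_arm", "kwargs": {"grip": -0.3, "rows": [{"dx": 6,"dy": 12,"dz": 0,"wx": 0,"wy": 0.002,"wz": -0.03},{"dx": 13,"dy": 30,"dz": -10,"wx": 0,"wy": 0.002,"wz": -0.06},{"dx": 16,"dy": 38,"dz": -30,"wx": 0,"wy": 0.002,"wz": -0.077},{"dx": 16,"dy": 38,"dz": -45,"wx": 0,"wy": 0.002,"wz": -0.077},{"dx": 16,"dy": 38,"dz": -58,"wx": 0,"wy": 0.002,"wz": -0.077},{"dx": 16,"dy": 38,"dz": -60,"wx": 0,"wy": 0.002,"wz": -0.077},{"dx": 16,"dy": 38,"dz": -60,"wx": 0,"wy": 0.002,"wz": -0.077},{"dx": 16,"dy": 38,"dz": -60,"wx": 0,"wy": 0.002,"wz": -0.077},{"dx": 16,"dy": 38,"dz": -60,"wx": 0,"wy": 0.002,"wz": -0.077},{"dx": 16,"dy": 38,"dz": -60,"wx": 0,"wy": 0.002,"wz": -0.077}]}}

```text
time_s: 51.3
ee_pos: [0.5872, 0.3288, 0.0653]
ee_rot: [-3.141, -0.002, 1.633]
wrist_force: [0.3, 0.6, 0.2]
opening: 0.651
```

Emit:
{"fn": "step_arm", "kwargs": {"grip": -0.3, "rows": [{"dx": 0.3,"dy": 2,"dz": -8,"wx": 0,"wy": 0,"wz": -0.008},{"dx": 0.3,"dy": 2,"dz": -18,"wx": 0,"wy": 0,"wz": -0.008},{"dx": 0.3,"dy": 2,"dz": -28,"wx": 0,"wy": 0,"wz": -0.008},{"dx": 0.3,"dy": 2,"dz": -35,"wx": 0,"wy": 0,"wz": -0.008},{"dx": 0.3,"dy": 2,"dz": -39,"wx": 0,"wy": 0,"wz": -0.008},{"dx": 0.3,"dy": 2,"dz": -39.5,"wx": 0,"wy": 0,"wz": -0.008},{"dx": 0.3,"dy": 2,"dz": -39.5,"wx": 0,"wy": 0,"wz": -0.008},{"dx": 0.3,"dy": 2,"dz": -39.5,"wx": 0,"wy": 0,"wz": -0.008},{"dx": 0.3,"dy": 2,"dz": -39.5,"wx": 0,"wy": 0,"wz": -0.008},{"dx": 0.3,"dy": 2,"dz": -39.5,"wx": 0,"wy": 0,"wz": -0.008}]}}

```text
time_s: 52.3
ee_pos: [0.5876, 0.3309, 0.0261]
ee_rot: [-3.142, -0.002, 1.625]
wrist_force: [0.3, -0.1, 0.7]
opening: 0.649
```

Emit:
{"fn": "step_arm", "kwargs": {"grip": 1, "rows": [{"dx": 0,"dy": 0,"dz": 0,"wx": 0,"wy": 0,"wz": 0},{"dx": 0,"dy": 0,"dz": 0,"wx": 0,"wy": 0,"wz": 0},{"dx": 0,"dy": 0,"dz": 0,"wx": 0,"wy": 0,"wz": 0},{"dx": 0,"dy": 0,"dz": 0,"wx": 0,"wy": 0,"wz": 0},{"dx": 0,"dy": 0,"dz": 0,"wx": 0,"wy": 0,"wz": 0},{"dx": 0,"dy": 0,"dz": 0,"wx": 0,"wy": 0,"wz": 0},{"dx": 0,"dy": 0,"dz": 0,"wx": 0,"wy": 0,"wz": 0},{"dx": 0,"dy": 0,"dz": 0,"wx": 0,"wy": 0,"wz": 0},{"dx": 0,"dy": 0,"dz": 0,"wx": 0,"wy": 0,"wz": 0},{"dx": 0,"dy": 0,"dz": 0,"wx": 0,"wy": 0,"wz": 0}]}}

```text
time_s: 53.3
ee_pos: [0.5877, 0.3309, 0.0261]
ee_rot: [3.142, -0.002, 1.625]
wrist_force: [-0.5, -0.9, 0.3]
opening: 0.253
```

Emit:
{"fn": "step_arm", "kwargs": {"grip": 1, "rows": [{"dx": 0,"dy": 0,"dz": 10,"wx": 0,"wy": 0,"wz": 0},{"dx": 0,"dy": 0,"dz": 25,"wx": 0,"wy": 0,"wz": 0},{"dx": -2,"dy": -5,"dz": 42,"wx": 0,"wy": 0,"wz": 0.03},{"dx": -7,"dy": -20,"dz": 55,"wx": 0,"wy": 0,"wz": 0.1},{"dx": -15,"dy": -45,"dz": 60,"wx": 0,"wy": 0,"wz": 0.2},{"dx": -25,"dy": -78,"dz": 60,"wx": 0,"wy": 0,"wz": 0.3},{"dx": -35,"dy": -112,"dz": 60,"wx": 0,"wy": 0,"wz": 0.4},{"dx": -45,"dy": -146,"dz": 60,"wx": 0,"wy": 0,"wz": 0.5},{"dx": -55,"dy": -177,"dz": 60,"wx": 0,"wy": 0,"wz": 0.6},{"dx": -60,"dy": -195,"dz": 60,"wx": 0,"wy": 0,"wz": 0.68}]}}

```text
time_s: 54.3
ee_pos: [0.5274, 0.1333, 0.0871]
ee_rot: [-3.141, -0.0, 2.307]
wrist_force: [1.1, 0.5, -0.5]
opening: 0.254
```

Emit:
{"fn": "step_arm", "kwargs": {"grip": 1, "rows": [{"dx": -5,"dy": -16,"dz": 0,"wx": 0,"wy": 0,"wz": 0.08},{"dx": -13,"dy": -42,"dz": 0,"wx": 0,"wy": 0,"wz": 0.17},{"dx": -22,"dy": -70,"dz": 0,"wx": 0,"wy": 0,"wz": 0.27},{"dx": -30,"dy": -97,"dz": 0,"wx": 0,"wy": 0,"wz": 0.37},{"dx": -36,"dy": -115,"dz": 0,"wx": 0,"wy": 0,"wz": 0.45},{"dx": -39,"dy": -124,"dz": 0,"wx": 0,"wy": 0,"wz": 0.5},{"dx": -40,"dy": -127,"dz": 0,"wx": 0,"wy": 0,"wz": 0.524},{"dx": -40,"dy": -128,"dz": 0,"wx": 0,"wy": 0,"wz": 0.524},{"dx": -40,"dy": -128,"dz": 0,"wx": 0,"wy": 0,"wz": 0.524},{"dx": -40,"dy": -128,"dz": 0,"wx": 0,"wy": 0,"wz": 0.524}]}}

```text
time_s: 55.3
ee_pos: [0.4876, 0.0059, 0.0874]
ee_rot: [-3.141, 0.0, 2.831]
wrist_force: [0.5, -0.4, -0.6]
opening: 0.254
```

```bash
python3 bz.py s17 .075
```

```text
[0.4875 0.0059 0.0873] [-3.141 -0.     2.831] 0.25
px 19 bx [-56. -45. -36.] by [25. 26. 30.] z [70. 78. 83.]
px 370 bx [-27.  33.  65.] by [25. 37. 49.] z [74. 82. 85.]
```

View pics/s17c.png

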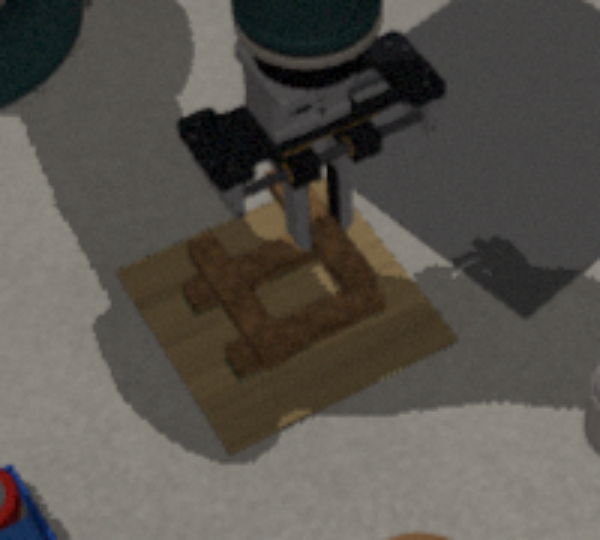

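Emit:
{"fn": "step_arm", "kwargs": {"grip": 1, "rows": [{"dx": 0,"dy": -0.5,"dz": -5,"wx": 0,"wy": 0,"wz": -0.002},{"dx": 0,"dy": -0.5,"dz": -12,"wx": 0,"wy": 0,"wz": -0.002},{"dx": 0,"dy": -0.5,"dz": -20,"wx": 0,"wy": 0,"wz": -0.002},{"dx": 0,"dy": -0.5,"dz": -27,"wx": 0,"wy": 0,"wz": -0.002},{"dx": 0,"dy": -0.5,"dz": -32,"wx": 0,"wy": 0,"wz": -0.002},{"dx": 0,"dy": -0.5,"dz": -36,"wx": 0,"wy": 0,"wz": -0.002},{"dx": 0,"dy": -0.5,"dz": -38,"wx": 0,"wy": 0,"wz": -0.002},{"dx": 0,"dy": -0.5,"dz": -40,"wx": 0,"wy": 0,"wz": -0.002},{"dx": 0,"dy": -0.5,"dz": -41.2,"wx": 0,"wy": 0,"wz": -0.002},{"dx": 0,"dy": -0.5,"dz": -41.2,"wx": 0,"wy": 0,"wz": -0.002}]}}

```text
time_s: 56.35
ee_pos: [0.4876, 0.0054, 0.0461]
ee_rot: [-3.141, 0.0, 2.829]
wrist_force: [-0.7, -0.3, -0.9]
opening: 0.255
```

Emit:
{"fn": "step_arm", "kwargs": {"grip": 1, "rows": [{"dx": 0,"dy": 0,"dz": -0.3,"wx": 0,"wy": 0,"wz": 0},{"dx": 0,"dy": 0,"dz": -0.5,"wx": 0,"wy": 0,"wz": 0},{"dx": 0,"dy": 0,"dz": -0.5,"wx": 0,"wy": 0,"wz": 0},{"dx": 0,"dy": 0,"dz": -0.5,"wx": 0,"wy": 0,"wz": 0},{"dx": 0,"dy": 0,"dz": -0.5,"wx": 0,"wy": 0,"wz": 0},{"dx": 0,"dy": 0,"dz": -0.5,"wx": 0,"wy": 0,"wz": 0},{"dx": 0,"dy": 0,"dz": -0.5,"wx": 0,"wy": 0,"wz": 0},{"dx": 0,"dy": 0,"dz": -0.5,"wx": 0,"wy": 0,"wz": 0},{"dx": 0,"dy": 0,"dz": -0.5,"wx": 0,"wy": 0,"wz": 0},{"dx": 0,"dy": 0,"dz": -0.5,"wx": 0,"wy": 0,"wz": 0}]}}

```text
time_s: 57.35
ee_pos: [0.4877, 0.0054, 0.046]
ee_rot: [-3.141, 0.0, 2.829]
wrist_force: [-2.4, 0.6, 7.7]
opening: 0.251
```

Emit:
{"fn": "step_arm", "kwargs": {"grip": 0, "rows": [{"dx": 0,"dy": 0,"dz": 0,"wx": 0,"wy": 0,"wz": 0},{"dx": 0,"dy": 0,"dz": 0,"wx": 0,"wy": 0,"wz": 0},{"dx": 0,"dy": 0,"dz": 0,"wx": 0,"wy": 0,"wz": 0},{"dx": 0,"dy": 0,"dz": 0,"wx": 0,"wy": 0,"wz": 0},{"dx": 0,"dy": 0,"dz": 0,"wx": 0,"wy": 0,"wz": 0},{"dx": 0,"dy": 0,"dz": 4,"wx": 0,"wy": 0,"wz": 0},{"dx": 0,"dy": 0,"dz": 15,"wx": 0,"wy": 0,"wz": 0},{"dx": 0,"dy": 0,"dz": 35,"wx": 0,"wy": 0,"wz": 0},{"dx": 0,"dy": 0,"dz": 60,"wx": 0,"wy": 0,"wz": 0},{"dx": 0,"dy": 0,"dz": 80,"wx": 0,"wy": 0,"wz": 0}]}}

```text
time_s: 58.35
ee_pos: [0.4878, 0.0057, 0.1279]
ee_rot: [-3.141, 0.001, 2.83]
wrist_force: [0.3, 0.2, 0.0]
opening: 0.5
```

Emit:
{"fn": "step_arm", "kwargs": {"grip": 0, "rows": [{"dx": 0,"dy": 15,"dz": 10,"wx": 0,"wy": 0,"wz": -0.05},{"dx": 0,"dy": 45,"dz": 20,"wx": 0,"wy": 0,"wz": -0.1},{"dx": 0,"dy": 80,"dz": 30,"wx": 0,"wy": 0,"wz": -0.2},{"dx": 0,"dy": 115,"dz": 40,"wx": 0,"wy": 0,"wz": -0.3},{"dx": 0,"dy": 150,"dz": 50,"wx": 0,"wy": 0,"wz": -0.4},{"dx": 0,"dy": 185,"dz": 60,"wx": 0,"wy": 0,"wz": -0.5},{"dx": 0,"dy": 220,"dz": 70,"wx": 0,"wy": 0,"wz": -0.6},{"dx": 0,"dy": 250,"dz": 80,"wx": 0,"wy": 0,"wz": -0.7},{"dx": 0,"dy": 270,"dz": 80,"wx": 0,"wy": 0,"wz": -0.8},{"dx": 0,"dy": 280,"dz": 80,"wx": 0,"wy": 0,"wz": -0.85}]}}

```text
time_s: 59.35
ee_pos: [0.487, 0.2881, 0.2092]
ee_rot: [3.141, -0.0, 1.978]
wrist_force: [0.1, 0.1, -0.9]
opening: 0.497
```

```bash
python3 bz.py s18 .035; python3 - <<'E'
from h import *; P,D=grab("top","t18"); p=np.load("pics/s18.npz")["p"]
a=cv2.resize(p[190:300,220:350,::-1],None,fx=3,fy=3);b=cv2.resize(P[235:355,255:395,::-1],None,fx=2.8,fy=2.75)[:330]
cv2.imwrite("pics/c18.png",np.hstack([a,b]))
a=dict(np.load("pics/s18.npz")); 
for n,f in (("scene","s18"),("top","t18")):
    a=np.load(f"pics/{f}.npz");p,d=a["p"],a["d"];H=hsv(p);h,s,v=[H[...,i].astype(int) for i in range(3)];C=cloud(n,d)
    m=(h>8)&(h<24)&(s>95)&(C[...,2]>.034)&(C[...,2]<.055)&(np.abs(C[...,0]-.4755)<.12)&(np.abs(C[...,1]+.029)<.12)
    for c in comps(m,100):
        r,mm=rect(n,c,.042); print(n,np.round(r[0]),np.round(r[1]),round(r[2],1),"z",np.median(C[c][:,2]))
E
python3 meas.py s18 scene | sed -n '/raised/,$p'
```

```text
[0.4868 0.2888 0.2091] [ 3.141e+00 -1.000e-03  1.977e+00] 0.498
px 1503 bx [-64.   7.  64.] by [-60.  -2.  63.] z [24. 40. 43.]
scene [488.   3.] [ 27. 134.] 71.9 z 0.04132293259804909
scene [465. -64.] [ 26. 134.] 71.9 z 0.041356745124941974
top [485.   5.] [ 24. 129.] 72.1 z 0.042686988460487185
top [462. -64.] [ 24. 129.] 72.1 z 0.04276474990739643
== raised
ztop 444 circ [499. 272.] 49 rect (array([507., 261.]), array([91., 62.]), 34.8) px [383.  50.] [13. 23. 24.] 4994
ztop 43 circ [488.   6.] 66 rect (array([488.,   5.]), array([ 24., 131.]), 72.1) px [297. 226.] [57. 41. 26.] 386
ztop 43 circ [463. -62.] 66 rect (array([463., -63.]), array([ 25., 132.]), 72.1) px [269. 239.] [90. 66. 42.] 390
ztop 112 circ [749.  54.] 16 rect (array([749.,  55.]), array([30., 29.]), 51.0) px [403. 269.] [ 16.  45. 102.] 952
ztop 63 circ [ 515. -326.] 83 rect (array([ 515., -326.]), array([ 54., 166.]), 74.4) px [194. 329.] [25. 42. 65.] 1904
ztop 48 circ [ 730. -164.] 46 rect (array([ 730., -164.]), array([89., 90.]), 74.4) px [330. 339.] [104.  76.  50.] 654
ztop 61 circ [ 656. -388.] 21 rect (array([ 656., -389.]), array([40., 40.]), 38.1) px [217. 398.] [129. 121. 114.] 436
```

View pics/c18.png

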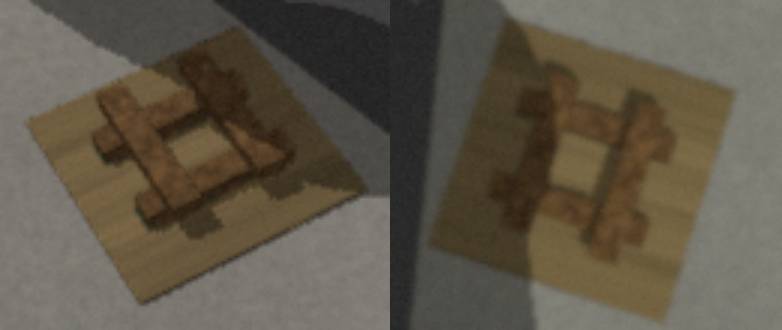

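View pics/s18.png

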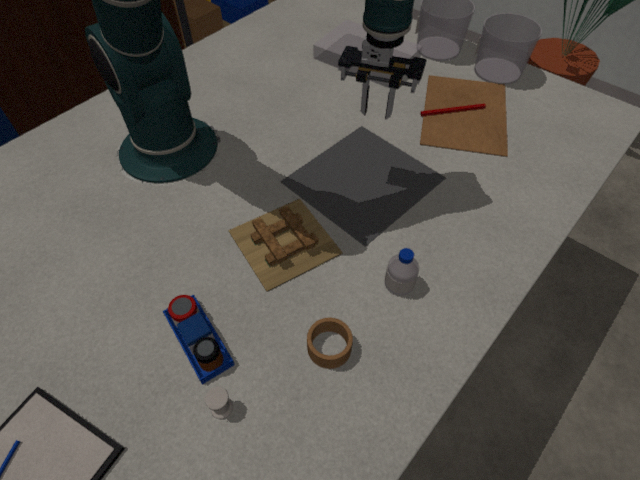

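```bash
python3 -c "
from workcell import *
print(finish_job())"
```

```text
the job is handed in; nothing more can be done
None
```

The job is done and handed in at about 59.5 s of the 210 s allowed; no verdict was reported.

- **Packing:** the white jar, the tin and the amber jar stand upright in one row in the blue tub. In the last depth images the tops of the white and amber jars are near 59 and 65 mm, as expected for standing on the tub floor. I did not measure the tin's height after its release. It looks flat in both views.
- **Tower:** four bars were on the mat, and the mat is now empty. Two lie on the green stripes, measured at (442, -18) and (510, -39) mm. Two lie squarely across them at 72.1°, with tops near 42 mm and centres about 72 mm apart. All four are within about 2 mm of their places.
- **Left alone:** the bottle, tape and spool read the same positions as at the start, to within about 1 mm.

**Disagreements and disturbances:** the two cameras disagree by 1–3 mm on the top bars, which is about the calibration error. Otherwise no check failed. I saw no knocked container and no grip slip, and the largest wrist force I read was about 8 N.

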